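# Two-position check reading on the bench reader

### The job

Take a two-position check reading on the bench reader: first stand every lidded sample pot upright in the tray, one to a bay, then squeeze the reader's trigger fully home against its grip and let it spring back, with the two steel standards still squarely on the marks where they began. Then swap the two standards, so that each stands upright and squarely on the other's round mark, and squeeze and release the trigger once more, with all the pots still in their bays. Leave everything else on the bench where it is.

Things in the scene. Friction and masses are not known exactly. Their poses are not given: they have to be found in the camera images.
- reader: white hand-held reader, fixed lying on its side on a stand. Origin under it on the bench; own x: along the barrel out of the nose to the tray; y: along the level pistol grip; z up. White body x -95 to 65, y -34 to 34, z 63 to 117 mm (nose to x 94); grip 30 x 30 mm thick, x -20 to 10, y 34 to 137, z 75 to 105; stand plate 170 x 110 mm, 12 thick
- trigger (a joint): sprung trigger: bare-metal bar 60 mm long, 10 thick, 22 high (z 79 to 101) on the +x side of the grip, upright hinge at reader x 17, y 40 mm. 0 rad at rest (free end away from the grip), 0.30 fully home (parallel to the grip, 2 mm off; over 0.26 counts as home). About 3 N at rest to 8 N home, 42 mm from the hinge; springs back to 0 when let go
- pinch (a point): fixed point at reader x 1, y 82, z 90 mm: midway between the grip's back (21 mm to -x) and the outer trigger face when home (21 mm to +x; about 34 mm at rest). Grip and trigger can be pinched here from above, closing along the reader's x
- trigger_face (a point): point on the outer (+x) face of the trigger bar, 42 mm from the hinge, mid-height; moves with the trigger
- tray: fixed low aluminium tray in front of the nose, 78 mm (its x) by 222 mm (its y), 16 mm high, floor and walls 4 mm thick; two 4 mm dividers make three bays side by side along y, each about 70 x 69 mm inside. Origin: centre of its underside; axes nearly parallel to the reader's
- bay0 (a point): centre of the floor (4 mm above the bench) of the tray's bay at its -y end
- bay1 (a point): centre of the floor (4 mm above the bench) of the tray's bay at its middle
- bay2 (a point): centre of the floor (4 mm above the bench) of the tray's bay at its +y end
- mark0 (a point): centre of the flat round mark (grey disc with white rim, 84 mm across, flush with the bench) beyond the tray's -y end, 185 mm from the tray's middle, for one standard
- mark1 (a point): centre of the flat round mark (grey disc with white rim, 84 mm across, flush with the bench) beyond the tray's +y end, 185 mm from the tray's middle, for one standard
- std_tall: tall steel check standard, 350 g, upright: foot 62 mm across up to 25 mm, then a neck 22 mm across from 27 to 80 mm (top). Origin: centre of its underside. Starts on one of the two marks
- std_low: low steel check standard, 250 g, upright: foot 62 mm across up to 18 mm, then a neck 28 mm across from 20 to 52 mm (top). Origin: centre of its underside. Starts on the other mark
- pot0: a lidded sample pot, white plastic with a flat grey lid, upright; 44 mm across up to 48 mm, lid 40 mm across above that, 60 mm high in all, about 80 g. Origin: centre of its underside. All pots are alike; some are absent in a given run
- pot1: a lidded sample pot, white plastic with a flat grey lid, upright; 44 mm across up to 48 mm, lid 40 mm across above that, 60 mm high in all, about 80 g. Origin: centre of its underside. All pots are alike; some are absent in a given run
- pot2: a lidded sample pot, white plastic with a flat grey lid, upright; 44 mm across up to 48 mm, lid 40 mm across above that, 60 mm high in all, about 80 g. Origin: centre of its underside. All pots are alike; some are absent in a given run
- pot3: a lidded sample pot, white plastic with a flat grey lid, upright; 44 mm across up to 48 mm, lid 40 mm across above that, 60 mm high in all, about 80 g. Origin: centre of its underside. All pots are alike; some are absent in a given run
- vial: bystander, loose, not to be disturbed: amber bottle 36 mm across, 85 mm high
- crucible: bystander, loose, not to be disturbed: white ceramic crucible, open cup 50 mm across, 35 mm high
- beaker: bystander, loose, not to be disturbed: glass beaker 70 mm across, 90 mm high
- bowl: bystander, loose, not to be disturbed: white ceramic bowl 64 mm across, 25 mm high
- spanner: bystander, loose, not to be disturbed: steel spanner 150 mm long, lying flat
- box: bystander, loose, not to be disturbed: grey open box 60 x 60 mm, 30 mm high
Things that resemble listed ones, but are neither listed nor needed, are in the scene too. What is shaped like the pot2 but black is not meant. What is shaped like the pot3 but purple is not meant.

How it is judged:
By the outcome, as a careful person would: the job done as asked, in the order asked, and still so for the second after the job is handed in, with the robot touching nothing.
Of pot0, pot1, pot2, pot3 only 2 to 3 are there at a start; the rules pass over those that are not, and their reading is None.
At some moment in a run one of std_tall, std_low may be knocked a few centimetres aside while the robot is not near it.
It also fails if it takes over 208 s, if anything falls off the work surface, if the arm or the gripper's body presses on something with over 40 N, if the wrist force passes 120 N, or if a joint passes its speed limit or range.

### The arm

A 6-joint arm with a two-finger parallel gripper is mounted at the origin on the work surface. World frame = base frame: x ahead of the robot, y to its left, z up, the work surface at z = 0. Lengths are in m, angles in rad, forces in N, time in s.
With the tool pointing down it reaches from about 0.25 to 0.85 m from the base axis. Payload 12.5 kg.
Tool frame: the origin (TCP) lies at the centre of the arm's flange, where the gripper is bolted on; the fingertips stand 186 mm ahead of it and the grasp point (between the pads) lies 167 mm ahead of it; z points along the fingers, y is the direction in which the jaws open and shut (so a half turn about z gives the same grasp; the last joint's range is limited). The gripper opens to 93 mm and grips with 3 to 60 N. Pads are 15 mm wide; open, the fingers measure 128 mm over their backs; the gripper's body (75 mm by 188 mm) begins 65 mm behind the grasp point.
Start: joints at [1.074, 0.351, 1.652, -0, 1.139, -0.085], TCP at [0.22, 0.504, 0.405] pointing down, gripper open.
Joint ranges: [-2.75, 2.75], [-0.79, 2.1], [0.01, 2.65], [-1.57, 4.71], [0.07, 3.14], [-2.87, 2.87]. Speed limits (rad/s): [2.22, 2.22, 2.79, 3.14, 3.14, 3.14].

### API

Orientations are given as a unit quaternion [w, x, y, z].
In Python, from workcell import env, optics gives the robot as it stands.
- The arm moves only by the shell command python3 -m handwheel 'ROWS' [FORCE]. ROWS is JSON, a list of rows, each an object with "claw": the gripper's target within -1 to 1 (shut at 1, half-way at 0, fully open at -1); "delta_pos": the shift along the tool's x, y, z in cm, a list of three; "rotation": the turn, a rotation vector about the tool's x, y, z in degrees, a list of three. In form: [{"claw": claw, "delta_pos": [tx, ty, tz], "rotation": [rx, ry, rz]}, ...]. A call has 1 to 5 rows; each row shifts and turns the commanded pose from where the row before left it, along the tool's axes as they then stand; what a row does not reach is not made up. A row lasts 1/8 s, in which the tool goes at most 62.5 mm and 10.7 degrees, less where a joint would pass 70% of its speed; a pose out of reach is approached as far as the arm can. A call with a gripper value outside its range is refused whole. The fingers move at their own pace and stop on an object; FORCE is the grip in N (left out, the last holds). Time passes only in rows, so rows that do not move let the fingers close. It gives the time, the measured TCP pose, the force and the opening at its end, in the units of the state.
- env.state(): the state, without advancing time (a new reading comes with each control period).
- optics.camera(name): name is "side" or "top"; returns the picture (384x512x3 uint8, blue, green, red); there is no depth.
- optics.calibration(name): a dict with "fx", "fy", "cx", "cy" (pixels), "k1" (the pictures are not rectified: a ray, as slopes to the right and down, at radius r is drawn at 1 + k1 r^2 times it, then the intrinsics apply), "eye" and "attitude" of the camera in the world. Camera axes: x right, y down, z forward; pixel columns grow to the right and rows downward; lengths in m; the calibration is good to about 2 mm. A picture is of the moment at which its call begins. calibration takes no time and is no camera call.
- env.hand_in(): hands the job in, once; it reports no verdict.
The state is a dict: "t": time; "joints": joint angles; "qd": joint speeds; "effort": joint torques, N m; "position": TCP position; "eef_rot": TCP orientation; "ft_force": force on the tool from outside, world axes, zero at the start; "ft_torque": the same for the moment, N m; "width": finger opening in m.
Only numpy, scipy, OpenCV 4.12 (cv2) and the standard library are available. Lean on these libraries where they do the work, as an engineer would, in place of code of your own. Each camera call takes 0.05 s, during which the arm holds its last target. There are 200 camera calls.

## Working session

There is one attempt and no reset: what is moved stays moved. The work goes in short steps, Python scripts to look and compute and a shell command to move; the robot and the scene stay as the last step left them, time stands still between calls to the robot, and variables do not carry over. Pictures are saved under pics/ and viewed, about 12 in all and at most 16, crops included, and the job is handed in when it is done.

```bash
mkdir -p pics; cat > h.py <<'E'
import numpy as np, cv2
from workcell import env, optics
from scipy.spatial.transform import Rotation as R
def rot(q): return R.from_quat([q[1],q[2],q[3],q[0]]).as_matrix()
def cal(n):
    c=optics.calibration(n); A=np.array(c['attitude'],float)
    M=rot(A) if A.size==4 else A.reshape(3,3)
    return c,M,np.array(c['eye'],float)
def ray(n,u,v):
    c,M,e=cal(n)
    K=np.array([[c['fx'],0,c['cx']],[0,c['fy'],c['cy']],[0,0,1.]])
    p=cv2.undistortPoints(np.array([[[u,v]]],float),K,np.array([c['k1'],0,0,0,0.]))[0,0]
    return e,M@np.array([p[0],p[1],1.])
def onz(n,u,v,z):
    e,d=ray(n,u,v); return e+d*(z-e[2])/d[2]
def proj(n,P):
    c,M,e=cal(n); p=M.T@(np.array(P,float)-e); x=p[:2]/p[2]; x=x*(1+c['k1']*(x@x))
    return np.array([c['fx']*x[0]+c['cx'],c['fy']*x[1]+c['cy']])
def snap(n,name,crop=None,s=1):
    im=optics.camera(n); cv2.imwrite('pics/raw_'+name+'.png',im)
    o=im if crop is None else im[crop[1]:crop[3],crop[0]:crop[2]]
    cv2.imwrite('pics/'+name+'.png',cv2.resize(o,None,fx=s,fy=s,interpolation=cv2.INTER_CUBIC)); return im
E
python3 - <<'E'
from h import *
for n in('top','side'):
    print(n,optics.calibration(n)); snap(n,n+'0',s=1.5)
s=env.state();print(s)
E
```

```text
top {'fx': 448.74893563994806, 'fy': 448.74893563994806, 'cx': 251.2783717305168, 'cy': 190.16978804880583, 'k1': -0.059800721732434316, 'eye': array([ 0.38008791, -0.03216222,  1.17920807]), 'attitude': array([-0.0551667 ,  0.70829337, -0.70165577,  0.05437196])}
side {'fx': 438.9999980731862, 'fy': 438.9999980731862, 'cx': 254.0204017289991, 'cy': 192.21742826243198, 'k1': -0.0966472332832964, 'eye': array([ 0.06979823, -1.0274588 ,  0.91496517]), 'attitude': array([-0.44133559,  0.87280096, -0.18111504,  0.1031442 ])}
{'t': 0.1, 'joints': array([ 1.07443446e+00,  3.51166473e-01,  1.65233617e+00, -6.81091519e-06,
        1.13908596e+00, -8.45688387e-02]), 'qd': array([ 9.06539417e-05,  2.10884672e-06, -1.63289382e-03,  3.95621523e-04,
       -9.12557489e-04, -1.50004193e-03]), 'effort': array([ 3.96201840e-04, -4.98036504e+01, -2.85706276e+01,  6.99922512e-02,
        2.39305937e-02, -6.89702256e-05]), 'position': array([0.2200478 , 0.50394194, 0.40427296]), 'eef_rot': array([-1.39656042e-04,  2.04443399e-01,  9.78878260e-01, -4.77999827e-04]), 'ft_force': array([-0.70566661, -0.37219124,  1.21740186]), 'ft_torque': array([-0.01692421,  0.01053432, -0.00647864]), 'width': 0.09291757269319136}
```

View pics/top0.png

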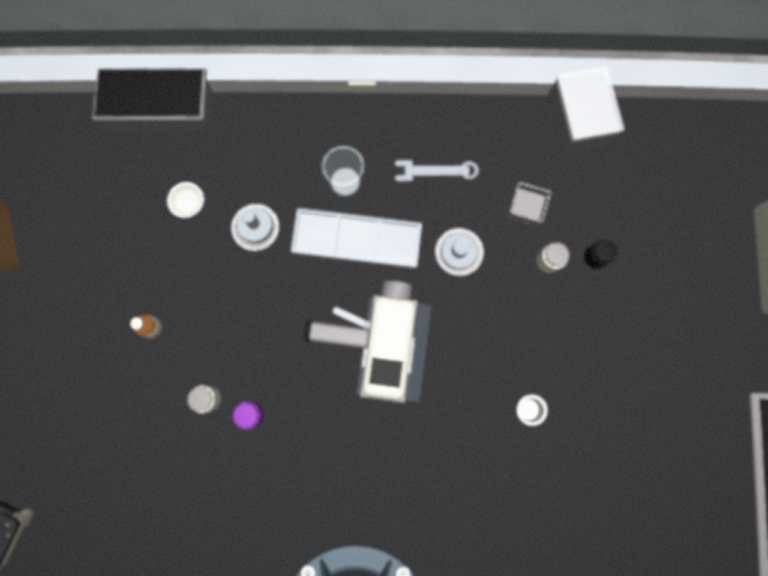

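View pics/side0.png

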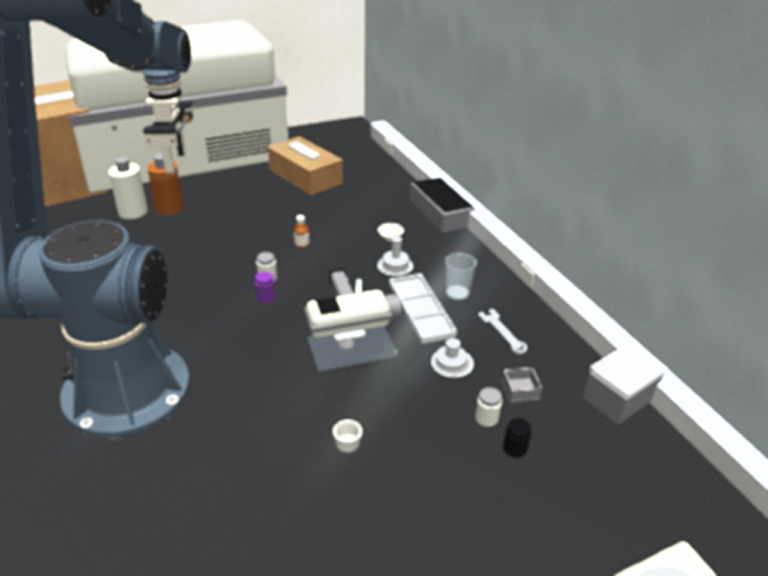

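Top view (1.5x pixels): the two pots with grey lids are at (554,257) and (203,399). Their lookalikes are black at (601,253) and purple at (247,415). The narrow-neck tall standard is on the left mark (255,227) and the low one is on the right mark (460,251). Next I'll measure these and confirm in a crop.

```bash
python3 - <<'E'
from h import *
im=cv2.imread('pics/raw_top0.png'); sd=cv2.imread('pics/raw_side0.png')
for n,u,v,z in [('potA',554,257,.06),('potB',203,399,.06),('stdL',255,227,0),('stdR',460,251,0),('purple',247,415,.06),('black',601,253,.06),('crucible',532,410,.03),('vial',145,325,.05),('bowl',185,200,.02),('beaker',343,170,0.03)]:
    print(n,onz('top',u/1.5,v/1.5,z).round(3))
for n,z in (('t',0.016),):
    g=cv2.cvtColor(im,cv2.COLOR_BGR2GRAY); m=((g>110)*255).astype('uint8')
    cs,_=cv2.findContours(m,cv2.RETR_EXTERNAL,cv2.CHAIN_APPROX_NONE)
    for c in cs:
        if 60<cv2.contourArea(c)<6000:
            r=cv2.minAreaRect(c); x,y=r[0]
            if 90<x<420 and 60<y<300: print(cv2.contourArea(c),[np.round(q,1) for q in r], onz('top',x,y,0)[:2].round(4),onz('top',x,y,.016)[:2].round(4))
a=cv2.resize(im[110:290,85:425],(800,424),interpolation=cv2.INTER_CUBIC)
cv2.imwrite('pics/cropt.png',a)
b=cv2.resize(sd[120:310,150:370],(695,600),interpolation=cv2.INTER_CUBIC)
cv2.imwrite('pics/crops.png',b)
E
```

```text
potA [ 0.607 -0.331  0.06 ]
potB [0.363 0.255 0.06 ]
stdL [0.669 0.191 0.   ]
stdR [ 0.628 -0.178  0.   ]
purple [0.338 0.181 0.06 ]
black [ 0.614 -0.412  0.06 ]
crucible [ 0.349 -0.294  0.03 ]
vial [0.485 0.362 0.05 ]
bowl [0.712 0.315 0.02 ]
beaker [0.767 0.032 0.03 ]
165.5 [array([163.2, 276.8]), array([14.1, 14.8]), np.float64(45.0)] [0.335  0.1962] [0.3356 0.1931]
346.5 [array([354.2, 272.8]), array([21.2, 20.5]), np.float64(45.0)] [ 0.3498 -0.2995] [ 0.3502 -0.2959]
279.0 [array([134.6, 265.6]), array([18.9, 19.1]), np.float64(33.7)] [0.3626 0.2722] [0.3629 0.2681]
98.5 [array([ 93., 216.]), array([10., 14.]), np.float64(90.0)] [0.491  0.3899] [0.4895 0.3841]
2846.5 [array([241.8, 223.8]), array([71.2, 79.8]), np.float64(8.7)] [ 0.4747 -0.0058] [ 0.4735 -0.0061]
254.5 [array([370. , 170.5]), array([17., 18.]), np.float64(90.0)] [ 0.621  -0.3487] [ 0.6177 -0.3444]
812.5 [array([306., 167.]), array([32., 32.]), np.float64(90.0)] [ 0.6287 -0.1762] [ 0.6254 -0.1743]
2541.0 [array([237.3, 158.1]), array([85.6, 31.1]), np.float64(6.9)] [0.6515 0.0084] [0.6478 0.0078]
789.0 [array([169.5, 151. ]), array([31.8, 31.8]), np.float64(45.0)] [0.6695 0.1921] [0.6656 0.1891]
401.5 [array([353.2, 134.4]), array([23.3, 22.5]), np.float64(16.7)] [ 0.7207 -0.3061] [ 0.7161 -0.3024]
472.0 [array([123.5, 133. ]), array([24., 25.]), np.float64(90.0)] [0.7191 0.3204] [0.7145 0.3156]
450.5 [array([291., 113.]), array([14., 56.]), np.float64(90.0)] [ 0.7794 -0.1367] [ 0.774  -0.1353]
672.0 [array([229. , 112.5]), array([30.4, 29. ]), np.float64(45.0)] [0.7792 0.0331] [0.7738 0.0322]
```

View pics/cropt.png

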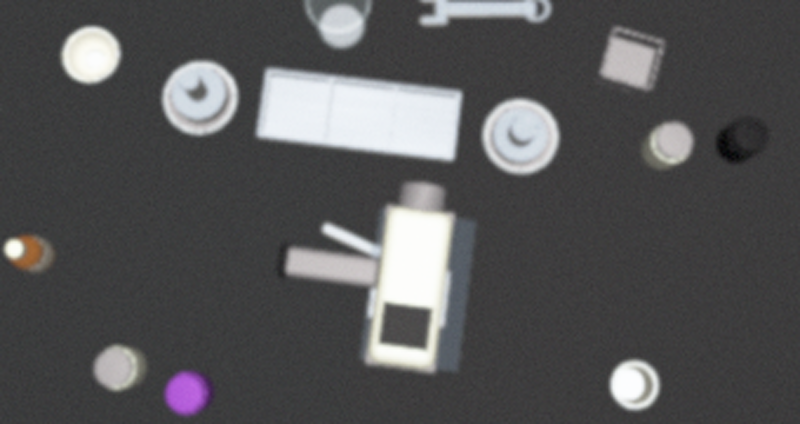

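View pics/crops.png

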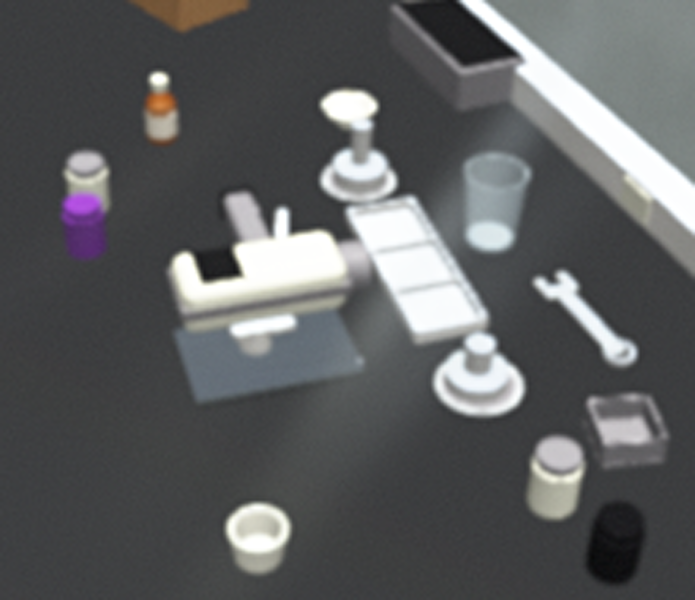

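The crops confirm it. Pots: A at about (0.608,-0.332) and B at about (0.364,0.254), both white with grey lids; the black and purple ones are excluded. The marks are 370 mm apart as stated, with std_tall on mark1 and std_low on mark0.

```bash
cat >> h.py <<'E'
def go(x,y,z,phi):
    """z: grasp height; phi: jaw world angle deg. rotate first, then shift in the rotated tool frame (cm)"""
    s=env.state(); T=rot(s['eef_rot']); p=np.array(s['position'])
    f=np.radians(phi); yv=np.array([np.cos(f),np.sin(f),0]); 
    if yv@T[:,1]<0: yv=-yv
    zv=np.array([0,0,-1.]); G=np.c_[np.cross(yv,zv),yv,zv]
    rv=np.degrees(R.from_matrix(T.T@G).as_rotvec())
    d=np.array([x,y,z+.167])-p
    print('rot',rv.round(1),'shift after rot',(G.T@d*100).round(2),'w %.4f t %.1f'%(s['width'],s['t']),'j',np.array(s['joints']).round(2))
E
python3 - <<'E'
from h import *
print(onz('top',370,170.5,.06),onz('top',134.6,265.6,.06))
# pot side-view check: project lid centres to side
print(proj('side',[.608,-.332,.06]),proj('side',[.364,.254,.06]))
# reader: white body edges at z=.1, grip end, tray/nose
im=cv2.imread('pics/raw_top0.png')
# grip contour: crop px (286,262) end mid, (375,266) at body -> raw
k=340/800
for n,u,v in (('gripend',286,262),('gripbody',372,267)):
    print(n,onz('top',85+u*k,110+v*k,.105 ))
for n,u,v in (('bodytl',388,206),('bodytr',452,214),('bodybl',366,362),('bodybr',434,371)):
    print(n,onz('top',85+u*k,110+v*k,.105))
go(.364,.254,.16,20)
E
```

```text
[ 0.60869771 -0.33263055  0.06      ] [0.36345882 0.25679047 0.06      ]
[323.75576273 261.78448609] [177.33154945 171.28456592]
gripend [0.47128815 0.07643083 0.105     ]
gripbody [ 0.46705621 -0.01132246  0.105     ]
bodytl [ 0.5299193  -0.02699296  0.105     ]
bodytr [ 0.52224551 -0.09274054  0.105     ]
bodybl [ 0.3713228  -0.00643724  0.105     ]
bodybr [ 0.36300729 -0.07485091  0.105     ]
rot [-0.1  0.  46.4] shift after rot [-28.41   4.98   7.73] w 0.0929 t 0.1 j [ 1.07  0.35  1.65 -0.    1.14 -0.08]
```

```bash
python3 -m handwheel '[{"claw":-0.5,"delta_pos":[0,0,0],"rotation":[0,0,9.3]},{"claw":-0.5,"delta_pos":[0,0,0],"rotation":[0,0,9.3]},{"claw":-0.5,"delta_pos":[0,0,0],"rotation":[0,0,9.3]},{"claw":-0.5,"delta_pos":[0,0,0],"rotation":[0,0,9.3]},{"claw":-0.5,"delta_pos":[0,0,0],"rotation":[0,0,9.2]}]' 25
python3 -m handwheel '[{"claw":-0.5,"delta_pos":[-4.8,0.8,1.2],"rotation":[0,0,0]},{"claw":-0.5,"delta_pos":[-4.8,0.8,1.2],"rotation":[0,0,0]},{"claw":-0.5,"delta_pos":[-4.8,0.8,1.2],"rotation":[0,0,0]},{"claw":-0.5,"delta_pos":[-4.8,0.8,1.2],"rotation":[0,0,0]},{"claw":-0.5,"delta_pos":[-4.8,0.8,1.2],"rotation":[0,0,0]}]'
python3 -m handwheel '[{"claw":-0.5,"delta_pos":[-4.4,1,1.5],"rotation":[0,0,0]},{"claw":-0.5,"delta_pos":[0,0,0],"rotation":[0,0,0]}]'
python3 - <<'E'
from h import *
go(.364,.2555,.038,20)
E
```

```text
t: 0.72
position: [0.2201, 0.5039, 0.4044]
eef_rot: [0.0, 0.576, 0.818, -0.0]
ft_force: [1.2, -0.2, 0.8]
width: 0.0699
t: 1.35
position: [0.3403, 0.2908, 0.3443]
eef_rot: [0.0, 0.573, 0.819, -0.0]
ft_force: [0.6, 0.3, 0.3]
width: 0.0698
t: 1.6
position: [0.3651, 0.2524, 0.3288]
eef_rot: [-0.0, 0.575, 0.818, -0.001]
ft_force: [0.3, -0.3, 0.5]
width: 0.0698
rot [-0.1  0.  -0.2] shift after rot [3.300e-01 1.000e-02 1.238e+01] w 0.0698 t 1.6 j [ 0.5   0.27  1.99 -0.    0.89  0.15]
```

```bash
python3 -m handwheel '[{"claw":-0.5,"delta_pos":[0.3,0,3.5],"rotation":[0,0,0]},{"claw":-0.5,"delta_pos":[0,0,3.5],"rotation":[0,0,0]},{"claw":-0.5,"delta_pos":[0,0,3],"rotation":[0,0,0]},{"claw":-0.5,"delta_pos":[0,0,2.4],"rotation":[0,0,0]},{"claw":-0.5,"delta_pos":[0,0,0],"rotation":[0,0,0]}]'
python3 -m handwheel '[{"claw":1,"delta_pos":[0,0,0],"rotation":[0,0,0]},{"claw":1,"delta_pos":[0,0,0],"rotation":[0,0,0]},{"claw":1,"delta_pos":[0,0,0],"rotation":[0,0,0]},{"claw":1,"delta_pos":[0,0,0],"rotation":[0,0,0]},{"claw":1,"delta_pos":[0,0,0],"rotation":[0,0,0]}]' 20
python3 -m handwheel '[{"claw":1,"delta_pos":[0,0,-3],"rotation":[0,0,0]},{"claw":1,"delta_pos":[0,0,-4],"rotation":[0,0,0]},{"claw":1,"delta_pos":[0,0,-4],"rotation":[0,0,0]},{"claw":1,"delta_pos":[0,0,-3],"rotation":[0,0,0]},{"claw":1,"delta_pos":[0,0,0],"rotation":[0,0,0]}]'
python3 - <<'E'
from h import *
snap('top','t1')
go(.657,.080,.17,83.7)
E
```

```text
t: 2.22
position: [0.3626, 0.2576, 0.2048]
eef_rot: [-0.001, 0.573, 0.819, -0.001]
ft_force: [-0.4, 0.1, -0.1]
width: 0.0696
t: 2.85
position: [0.3634, 0.2572, 0.2063]
eef_rot: [0.0, 0.574, 0.819, 0.0]
ft_force: [-1.7, -0.3, 8.2]
width: 0.0431
t: 3.48
position: [0.3634, 0.2572, 0.3474]
eef_rot: [0.001, 0.574, 0.819, 0.002]
ft_force: [-0.3, -0.2, -1.9]
width: 0.0424
rot [  0.1   0.  -63.7] shift after rot [-31.16 -14.37   0.89] w 0.0425 t 3.5 j [ 0.51  0.24  1.97 -0.    0.93  0.16]
```

```bash
python3 -m handwheel '[{"claw":1,"delta_pos":[0,0,0],"rotation":[0,0,-10.6]},{"claw":1,"delta_pos":[0,0,0],"rotation":[0,0,-10.6]},{"claw":1,"delta_pos":[0,0,0],"rotation":[0,0,-10.6]},{"claw":1,"delta_pos":[0,0,0],"rotation":[0,0,-10.6]},{"claw":1,"delta_pos":[0,0,0],"rotation":[0,0,-10.6]}]'
python3 -m handwheel '[{"claw":1,"delta_pos":[0,0,0],"rotation":[0,0,-10.6]},{"claw":1,"delta_pos":[-4.45,-2.05,0.1],"rotation":[0,0,0]},{"claw":1,"delta_pos":[-4.45,-2.05,0.1],"rotation":[0,0,0]},{"claw":1,"delta_pos":[-4.45,-2.05,0.1],"rotation":[0,0,0]},{"claw":1,"delta_pos":[-4.45,-2.05,0.1],"rotation":[0,0,0]}]'
python3 -m handwheel '[{"claw":1,"delta_pos":[-4.45,-2.05,0.1],"rotation":[0,0,0]},{"claw":1,"delta_pos":[-4.45,-2.05,0.1],"rotation":[0,0,0]},{"claw":1,"delta_pos":[-4.45,-2.05,0.1],"rotation":[0,0,0]},{"claw":1,"delta_pos":[0,0,0],"rotation":[0,0,0]},{"claw":1,"delta_pos":[0,0,0],"rotation":[0,0,0]}]'
python3 - <<'E'
from h import *
im=cv2.imread('pics/raw_t1.png')
go(.657,.080,.045,83.7)
a=optics.camera('top');cv2.imwrite('pics/raw_t2.png',a)
g=cv2.cvtColor(im,cv2.COLOR_BGR2GRAY);m=((g>110)*255).astype('uint8')
cs,_=cv2.findContours(m,cv2.RETR_EXTERNAL,cv2.CHAIN_APPROX_NONE)
for c in cs:
    (x,y),wh,an=cv2.minAreaRect(c)
    if cv2.contourArea(c)>600 and y<170 and y>140 : print((x,y),wh,an,onz('top',x,y,0)[:2])
E
```

```text
t: 4.15
position: [0.363, 0.2569, 0.3441]
eef_rot: [-0.001, 0.145, 0.989, -0.001]
ft_force: [0.4, 0.1, -1.0]
width: 0.0427
t: 4.78
position: [0.532, 0.1547, 0.3397]
eef_rot: [-0.001, 0.056, 0.998, -0.0]
ft_force: [-0.9, 1.0, -0.6]
width: 0.043
t: 5.4
position: [0.6563, 0.0799, 0.3368]
eef_rot: [-0.002, 0.056, 0.998, -0.0]
ft_force: [-0.0, 0.1, -1.0]
width: 0.0427
rot [-0.  -0.2 -0.1] shift after rot [-0.07  0.02 12.48] w 0.0427 t 5.4 j [ 0.05  0.62  1.4   0.    1.12 -1.41]
(306.0, 167.0) (32.0, 32.0) 90.0 [ 0.62873437 -0.17623087]
(237.34698486328125, 158.05450439453125) (85.58544158935547, 31.159399032592773) 6.952957630157471 [0.65152465 0.00835406]
(169.50001525878906, 151.00001525878906) (31.819805145263672, 31.819805145263672) 45.0 [0.66951321 0.19212522]
```

```bash
python3 -m handwheel '[{"claw":1,"delta_pos":[0,0,4],"rotation":[0,0,0]},{"claw":1,"delta_pos":[0,0,4],"rotation":[0,0,0]},{"claw":1,"delta_pos":[0,0,3],"rotation":[0,0,0]},{"claw":1,"delta_pos":[0,0,1.6],"rotation":[0,0,0]},{"claw":1,"delta_pos":[0,0,0],"rotation":[0,0,0]}]'
python3 -m handwheel '[{"claw":-0.5,"delta_pos":[0,0,0],"rotation":[0,0,0]},{"claw":-0.5,"delta_pos":[0,0,0],"rotation":[0,0,0]},{"claw":-0.5,"delta_pos":[0,0,0],"rotation":[0,0,0]},{"claw":-0.5,"delta_pos":[0,0,0],"rotation":[0,0,0]},{"claw":-0.5,"delta_pos":[0,0,-3],"rotation":[0,0,0]}]'
python3 -m handwheel '[{"claw":-0.5,"delta_pos":[0,0,-5],"rotation":[0,0,0]},{"claw":-0.5,"delta_pos":[0,0,-5],"rotation":[0,0,0]},{"claw":-0.5,"delta_pos":[0,0,-3],"rotation":[0,0,0]},{"claw":-0.5,"delta_pos":[0,0,0],"rotation":[0,0,0]}]'
python3 - <<'E'
from h import *
go(.6085,-.333,.18,40)
E
```

```text
t: 6.08
position: [0.6565, 0.0802, 0.2124]
eef_rot: [-0.0, 0.055, 0.998, -0.0]
ft_force: [0.4, 0.5, -0.7]
width: 0.0424
t: 6.7
position: [0.6562, 0.0797, 0.2412]
eef_rot: [-0.002, 0.056, 0.998, -0.0]
ft_force: [-0.4, 0.2, -0.3]
width: 0.0698
t: 7.2
position: [0.657, 0.0798, 0.3752]
eef_rot: [0.002, 0.056, 0.998, 0.0]
ft_force: [0.2, -0.7, -1.3]
width: 0.0698
rot [ 0.1  0.2 43.6] shift after rot [-28.5  -30.25   2.82] w 0.0698 t 7.2 j [ 0.05  0.58  1.37 -0.    1.19 -1.41]
```

```bash
python3 -m handwheel '[{"claw":-0.5,"delta_pos":[0,0,0],"rotation":[0,0,8.7]},{"claw":-0.5,"delta_pos":[0,0,0],"rotation":[0,0,8.7]},{"claw":-0.5,"delta_pos":[0,0,0],"rotation":[0,0,8.7]},{"claw":-0.5,"delta_pos":[0,0,0],"rotation":[0,0,8.7]},{"claw":-0.5,"delta_pos":[0,0,0],"rotation":[0,0,8.7]}]'
python3 -m handwheel '[{"claw":-0.5,"delta_pos":[-3.56,-3.78,0.3],"rotation":[0,0,0]},{"claw":-0.5,"delta_pos":[-3.56,-3.78,0.3],"rotation":[0,0,0]},{"claw":-0.5,"delta_pos":[-3.56,-3.78,0.3],"rotation":[0,0,0]},{"claw":-0.5,"delta_pos":[-3.56,-3.78,0.3],"rotation":[0,0,0]}]'
python3 -m handwheel '[{"claw":-0.5,"delta_pos":[-3.56,-3.78,0.3],"rotation":[0,0,0]},{"claw":-0.5,"delta_pos":[-3.56,-3.78,0.3],"rotation":[0,0,0]},{"claw":-0.5,"delta_pos":[-3.56,-3.78,0.3],"rotation":[0,0,0]},{"claw":-0.5,"delta_pos":[-3.56,-3.78,0.3],"rotation":[0,0,0]},{"claw":-0.5,"delta_pos":[0,0,0],"rotation":[0,0,0]}]'
python3 - <<'E'
from h import *
go(.6085,-.333,.038,40)
snap('side','s3',(230,180,400,300),4.5)
E
```

```text
t: 7.82
position: [0.6566, 0.0798, 0.3707]
eef_rot: [-0.001, 0.424, 0.906, -0.001]
ft_force: [0.3, 0.1, -0.3]
width: 0.0699
t: 8.32
position: [0.6323, -0.1281, 0.3588]
eef_rot: [-0.001, 0.422, 0.907, -0.0]
ft_force: [0.6, 1.0, -0.2]
width: 0.0701
t: 8.95
position: [0.6077, -0.336, 0.3461]
eef_rot: [-0.001, 0.423, 0.906, -0.0]
ft_force: [0.2, 0.9, 0.2]
width: 0.0692
rot [-0.1 -0.1 -0.1] shift after rot [ 0.18  0.25 14.11] w 0.0692 t 8.9 j [-0.57  0.67  1.29 -0.    1.19 -1.27]
```

View pics/s3.png

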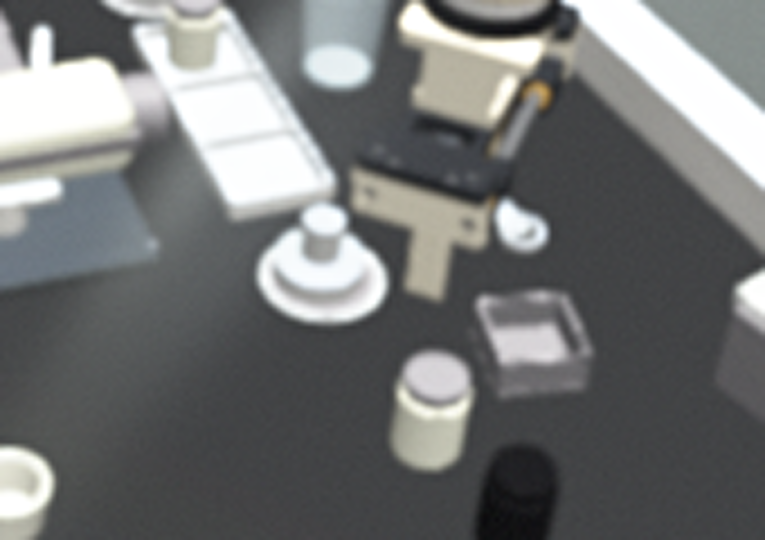

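Pot B stands upright in bay2 (crop 190,40). Pot A's lid is at crop (437,378), a few pixels off the prediction from the top view, so I'll cross-check with rays.

```bash
python3 - <<'E'
from h import *
print(onz('side',230+437/4.5-.5,180+377/4.5-.5,.06), onz('top',370,170.5,.06))
# lid top view from raw t0: hsv-free centroid of grey lid
im=cv2.imread('pics/raw_top0.png'); g=cv2.cvtColor(im,cv2.COLOR_BGR2GRAY)
w=g[155:187,350:392]; print(w[::2,::3])
E
```

```text
[ 0.61223723 -0.34004053  0.06      ] [ 0.60869771 -0.33263055  0.06      ]
[[ 61  59  62  61  59  61  59  61  61  61  62  60  61  64]
 [ 62  62  62  60  61  64  60  57  60  63  60  60  61  62]
 [ 56  62  62  63  59  62  62  64  62  61  61  61  62  62]
 [ 59  60  58  64  60  66  91 106  83  66  59  62  60  64]
 [ 63  59  58  64  66 120 176 175 161  86  59  60  61  62]
 [ 58  63  61  64 111 173 193 191 186 143  65  60  62  59]
 [ 61  64  64  69 168 184 193 192 190 175  68  57  61  51]
 [ 62  62  66  87 192 188 196 194 191 185  81  61  60  40]
 [ 60  60  64  98 199 178 195 194 191 182  79  60  58  37]
 [ 62  63  64 101 166 167 195 195 190 177  66  62  63  41]
 [ 61  61  62  98 132 191 173 189 194 146  63  63  65  53]
 [ 60  57  62  94 109 166 186 195 187  87  59  60  62  62]
 [ 60  62  60  76 100 110 142 153  92  63  61  60  59  60]
 [ 56  64  63  63  75  94  90  68  64  62  58  63  61  62]
 [ 62  60  61  65  62  64  58  59  63  58  60  63  61  62]
 [ 58  61  59  60  56  59  60  64  62  58  60  61  60  61]]
```

```bash
python3 -m handwheel '[{"claw":-0.5,"delta_pos":[-0.3,0.1,4],"rotation":[0,0,0]},{"claw":-0.5,"delta_pos":[0,0,4],"rotation":[0,0,0]},{"claw":-0.5,"delta_pos":[0,0,3.5],"rotation":[0,0,0]},{"claw":-0.5,"delta_pos":[0,0,2.5],"rotation":[0,0,0]},{"claw":-0.5,"delta_pos":[0,0,0],"rotation":[0,0,0]}]'
python3 -m handwheel '[{"claw":1,"delta_pos":[0,0,0],"rotation":[0,0,0]},{"claw":1,"delta_pos":[0,0,0],"rotation":[0,0,0]},{"claw":1,"delta_pos":[0,0,0],"rotation":[0,0,0]},{"claw":1,"delta_pos":[0,0,0],"rotation":[0,0,0]},{"claw":1,"delta_pos":[0,0,0],"rotation":[0,0,0]}]' 20
python3 -m handwheel '[{"claw":1,"delta_pos":[0,0,-3],"rotation":[0,0,0]},{"claw":1,"delta_pos":[0,0,-5],"rotation":[0,0,0]},{"claw":1,"delta_pos":[0,0,-5],"rotation":[0,0,0]},{"claw":1,"delta_pos":[0,0,-2],"rotation":[0,0,0]},{"claw":1,"delta_pos":[0,0,0],"rotation":[0,0,0]}]'
python3 - <<'E'
from h import *
go(.641,-.065,.17,83.7)
E
```

```text
t: 9.62
position: [0.6113, -0.3329, 0.2062]
eef_rot: [-0.002, 0.421, 0.907, 0.0]
ft_force: [0.9, -0.1, 0.5]
width: 0.0697
t: 10.25
position: [0.6118, -0.3346, 0.2096]
eef_rot: [0.0, 0.422, 0.907, -0.0]
ft_force: [-0.8, 1.5, 6.1]
width: 0.0425
t: 10.88
position: [0.6117, -0.3345, 0.3592]
eef_rot: [0.001, 0.422, 0.907, -0.0]
ft_force: [0.0, -0.3, -1.3]
width: 0.0423
rot [ -0.    0.1 -43.6] shift after rot [ 0.04 27.11  2.22] w 0.0423 t 10.9 j [-0.57  0.66  1.27 -0.    1.21 -1.27]
```

```bash
python3 -m handwheel '[{"claw":1,"delta_pos":[0,0,0],"rotation":[0,0,-8.7]},{"claw":1,"delta_pos":[0,0,0],"rotation":[0,0,-8.7]},{"claw":1,"delta_pos":[0,0,0],"rotation":[0,0,-8.7]},{"claw":1,"delta_pos":[0,0,0],"rotation":[0,0,-8.7]},{"claw":1,"delta_pos":[0,0,0],"rotation":[0,0,-8.7]}]'
python3 -m handwheel '[{"claw":1,"delta_pos":[0,5.4,0.4],"rotation":[0,0,0]},{"claw":1,"delta_pos":[0,5.4,0.4],"rotation":[0,0,0]},{"claw":1,"delta_pos":[0,5.4,0.4],"rotation":[0,0,0]},{"claw":1,"delta_pos":[0,5.4,0.4],"rotation":[0,0,0]},{"claw":1,"delta_pos":[0,5.4,0.4],"rotation":[0,0,0]}]'
python3 -m handwheel '[{"claw":1,"delta_pos":[0,0,0],"rotation":[0,0,0]},{"claw":1,"delta_pos":[0,0,0],"rotation":[0,0,0]}]'
python3 - <<'E'
from h import *
go(.641,-.065,.045,83.7)
E
```

```text
t: 11.5
position: [0.6114, -0.3344, 0.3556]
eef_rot: [-0.002, 0.053, 0.999, 0.001]
ft_force: [-1.0, -0.3, 0.4]
width: 0.0424
t: 12.12
position: [0.6413, -0.0644, 0.3359]
eef_rot: [-0.002, 0.056, 0.998, 0.0]
ft_force: [0.5, -0.2, -0.2]
width: 0.0426
t: 12.38
position: [0.6415, -0.0666, 0.337]
eef_rot: [-0.001, 0.056, 0.998, 0.0]
ft_force: [0.4, 0.0, -0.3]
width: 0.0425
rot [-0.  -0.1 -0.1] shift after rot [ 0.07  0.15 12.5 ] w 0.0425 t 12.4 j [-0.18  0.59  1.45 -0.    1.1  -1.63]
```

```bash
python3 -m handwheel '[{"claw":1,"delta_pos":[0,0.1,4],"rotation":[0,0,0]},{"claw":1,"delta_pos":[0,0,4],"rotation":[0,0,0]},{"claw":1,"delta_pos":[0,0,3],"rotation":[0,0,0]},{"claw":1,"delta_pos":[0,0,1.5],"rotation":[0,0,0]},{"claw":1,"delta_pos":[0,0,0],"rotation":[0,0,0]}]'
python3 -m handwheel '[{"claw":-0.5,"delta_pos":[0,0,0],"rotation":[0,0,0]},{"claw":-0.5,"delta_pos":[0,0,0],"rotation":[0,0,0]},{"claw":-0.5,"delta_pos":[0,0,0],"rotation":[0,0,0]},{"claw":-0.5,"delta_pos":[0,0,0],"rotation":[0,0,0]},{"claw":-0.5,"delta_pos":[0,0,-3],"rotation":[0,0,0]}]'
python3 -m handwheel '[{"claw":-0.5,"delta_pos":[0,0,-5],"rotation":[0,0,0]},{"claw":-0.5,"delta_pos":[0,0,-5],"rotation":[0,0,0]},{"claw":-0.5,"delta_pos":[0,0,-4],"rotation":[0,0,0]},{"claw":-0.5,"delta_pos":[0,0,0],"rotation":[0,0,0]}]'
python3 - <<'E'
from h import *
go(.38,.26,.25,0)
E
```

```text
t: 13.0
position: [0.6418, -0.0663, 0.2131]
eef_rot: [-0.0, 0.056, 0.998, -0.0]
ft_force: [-0.4, -0.9, -0.3]
width: 0.0425
t: 13.62
position: [0.6412, -0.0651, 0.2422]
eef_rot: [-0.002, 0.056, 0.998, 0.0]
ft_force: [0.5, 0.6, 1.1]
width: 0.0696
t: 14.12
position: [0.6422, -0.0652, 0.3872]
eef_rot: [0.003, 0.056, 0.998, -0.0]
ft_force: [-0.2, 0.9, -0.0]
width: 0.0697
rot [ 0.2  0.3 83.6] shift after rot [ 32.52 -26.22  -2.98] w 0.0697 t 14.1 j [-0.17  0.54  1.4   0.    1.19 -1.63]
```

```bash
python3 -m handwheel '[{"claw":-1,"delta_pos":[0,0,0],"rotation":[0,0,10]},{"claw":-1,"delta_pos":[0,0,0],"rotation":[0,0,10]},{"claw":-1,"delta_pos":[0,0,0],"rotation":[0,0,10]},{"claw":-1,"delta_pos":[0,0,0],"rotation":[0,0,10]},{"claw":-1,"delta_pos":[0,0,0],"rotation":[0,0,10]}]'
python3 -m handwheel '[{"claw":-1,"delta_pos":[0,0,0],"rotation":[0,0,10]},{"claw":-1,"delta_pos":[0,0,0],"rotation":[0,0,10]},{"claw":-1,"delta_pos":[0,0,0],"rotation":[0,0,10]},{"claw":-1,"delta_pos":[0,0,0],"rotation":[0,0,10]}]'
python3 -m handwheel '[{"claw":-1,"delta_pos":[3.66,-3.71,0],"rotation":[0,0,0]},{"claw":-1,"delta_pos":[3.66,-3.71,0],"rotation":[0,0,0]},{"claw":-1,"delta_pos":[3.66,-3.71,0],"rotation":[0,0,0]},{"claw":-1,"delta_pos":[3.66,-3.71,0],"rotation":[0,0,0]}]'
python3 -m handwheel '[{"claw":-1,"delta_pos":[3.66,-3.71,0],"rotation":[0,0,0]},{"claw":-1,"delta_pos":[3.66,-3.71,0],"rotation":[0,0,0]},{"claw":-1,"delta_pos":[3.66,-3.71,0],"rotation":[0,0,0]},{"claw":-1,"delta_pos":[3.66,-3.71,0],"rotation":[0,0,0]},{"claw":-1,"delta_pos":[0,0,0],"rotation":[0,0,0]}]'
cat >> h.py <<'E'
def blobs(im,th=110):
    g=cv2.cvtColor(im,cv2.COLOR_BGR2GRAY);m=((g>th)*255).astype('uint8')
    cs,_=cv2.findContours(m,cv2.RETR_EXTERNAL,cv2.CHAIN_APPROX_NONE)
    for c in cs:
        (x,y),wh,an=cv2.minAreaRect(c)
        if cv2.contourArea(c)>600 and 140<y<180: print(np.round((x,y),1),np.round(wh,1),onz('top',x,y,0)[:2].round(4))
E
python3 - <<'E'
from h import *
a=optics.camera('top');b=optics.camera('side')
cv2.imwrite('pics/raw_t4.png',a);cv2.imwrite('pics/raw_s4.png',b)
blobs(a)
A=cv2.resize(a[125:245,130:340],(800,457),interpolation=cv2.INTER_CUBIC);cv2.imwrite('pics/t4.png',A)
B=cv2.resize(b[140:270,190:340],(692,600),interpolation=cv2.INTER_CUBIC);cv2.imwrite('pics/s4.png',B)
E
```

```text
t: 14.75
position: [0.6417, -0.0651, 0.3823]
eef_rot: [-0.001, 0.475, 0.88, -0.0]
ft_force: [-0.6, -0.2, -0.5]
width: 0.093
t: 15.25
position: [0.6417, -0.0651, 0.3823]
eef_rot: [-0.001, 0.747, 0.664, -0.001]
ft_force: [0.4, -0.1, 0.4]
width: 0.0932
t: 15.75
position: [0.5093, 0.0979, 0.3826]
eef_rot: [-0.001, 0.746, 0.667, -0.001]
ft_force: [1.2, 1.7, 0.5]
width: 0.0928
t: 16.38
position: [0.3776, 0.2605, 0.3828]
eef_rot: [-0.0, 0.744, 0.668, -0.001]
ft_force: [-0.1, -0.2, 0.5]
width: 0.0928
[306. 167.] [32. 32.] [ 0.6287 -0.1762]
[237.4 158.1] [85.7 31.2] [0.6515 0.0082]
[169.5 151. ] [31.8 31.8] [0.6695 0.1921]
```

View pics/t4.png

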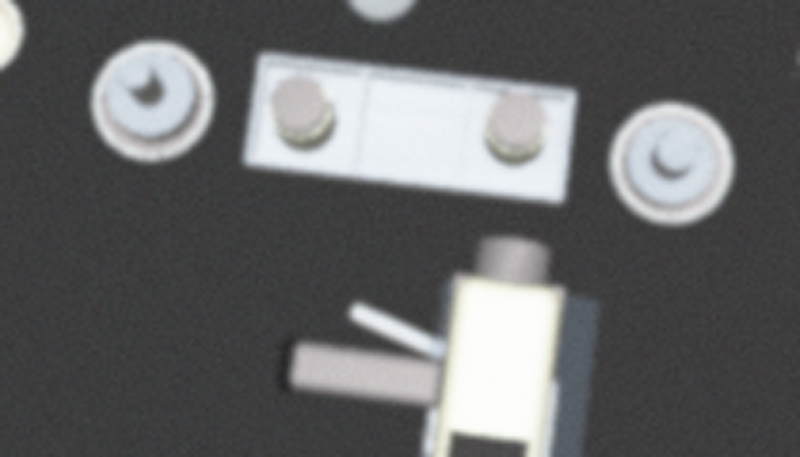

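View pics/s4.png

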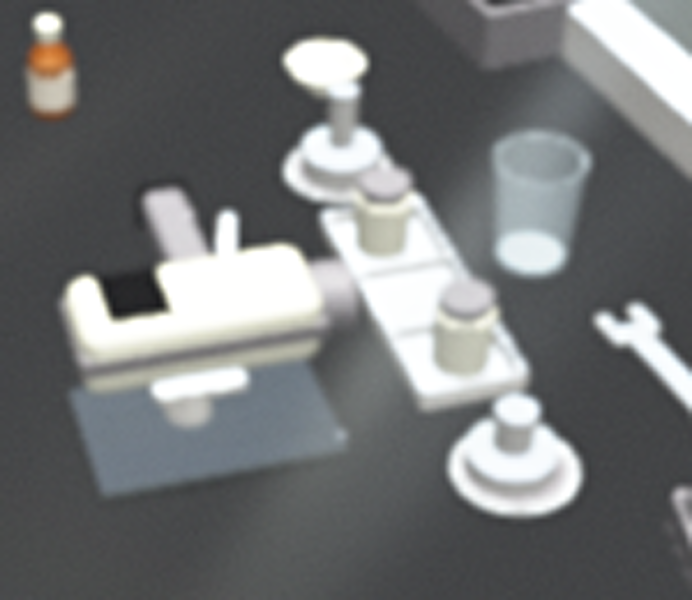

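Both pots stand upright in bays 2 and 0. Both standards are on their marks and the rims haven't moved. Next, the pinch position from the grip outline.

```bash
python3 - <<'E'
from h import *
k=210/800
q=lambda u,v,z: onz('top',130+u*k-.5+k/2,125+v*k-.5+k/2,z)[:2].round(4)
print('grip end corners',q(292,343,.105),q(290,388,.105),'root',q(438,356,.105),q(436,403,.105))
print('trig tip',q(352,311,.101),'nose',q(514,240,.095),'body front corners',q(457,274,.09),q(563,288,.09))
print(onz('side',190+165/4.61,140+192/4.61,.105)[:2])
E
```

```text
grip end corners [0.4874 0.0775] [0.459 0.078] root [ 0.4801 -0.0148] [ 0.4505 -0.0139]
trig tip [0.5085 0.0402] nose [ 0.5562 -0.0626] body front corners [ 0.5345 -0.0261] [ 0.526  -0.0944]
[0.47632398 0.06810429]
```

```bash
python3 - <<'E'
from h import *
go(.4735,.0265,.17,-6.2)
E
```

```text
rot [-0.   0.  -0.1] shift after rot [-22.08  11.87   4.61] w 0.0930 t 16.5 j [ 0.5   0.21  1.9  -0.    1.03  0.61]
```

```bash
python3 -m handwheel '[{"claw":-1,"delta_pos":[-4.42,2.37,0.8],"rotation":[0,0,0]},{"claw":-1,"delta_pos":[-4.42,2.37,0.8],"rotation":[0,0,0]},{"claw":-1,"delta_pos":[-4.42,2.37,0.8],"rotation":[0,0,0]},{"claw":-1,"delta_pos":[-4.42,2.37,0.8],"rotation":[0,0,0]},{"claw":-1,"delta_pos":[-4.42,2.37,0.8],"rotation":[0,0,0]}]'
python3 -m handwheel '[{"claw":-1,"delta_pos":[0,0,0],"rotation":[0,0,0]},{"claw":-1,"delta_pos":[0,0,0],"rotation":[0,0,0]}]'
python3 - <<'E'
from h import *
go(.4735,.0265,.092,-6.2)
snap('top','t5',(150,150,320,277),4.5)
E
```

```text
t: 17.1
position: [0.4733, 0.023, 0.3431]
eef_rot: [-0.0, 0.746, 0.666, -0.0]
ft_force: [1.2, -0.8, -0.5]
width: 0.0932
t: 17.35
position: [0.4726, 0.0254, 0.3434]
eef_rot: [-0.0, 0.746, 0.666, -0.0]
ft_force: [-0.3, 0.2, 0.5]
width: 0.093
rot [-0.1 -0.  -0.3] shift after rot [0.12 0.08 8.44] w 0.0930 t 17.4 j [-0.04  0.29  1.91  0.    0.94  0.07]
```

View pics/t5.png

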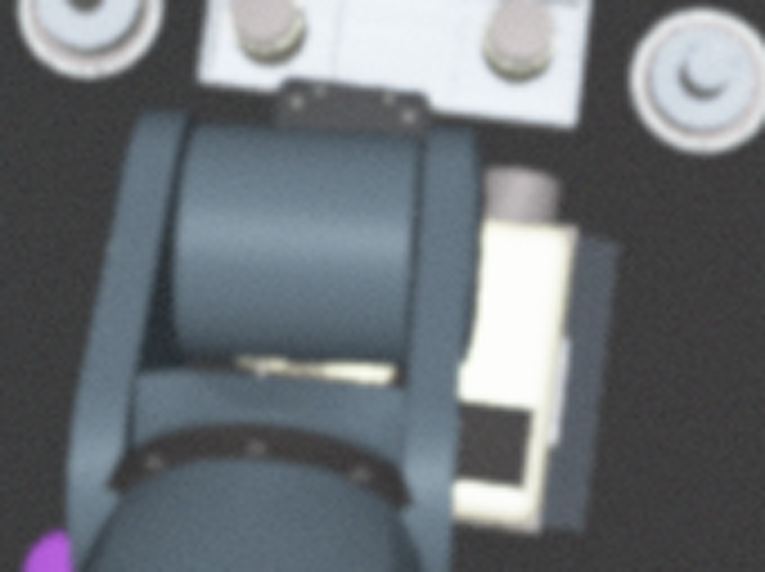

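The arm hides the grip, but both standards are still on their marks. I'll descend carefully and watch the force.

```bash
python3 -m handwheel '[{"claw":-1,"delta_pos":[0,0,3],"rotation":[0,0,0]},{"claw":-1,"delta_pos":[0,0,1.4],"rotation":[0,0,0]},{"claw":-1,"delta_pos":[0,0,0],"rotation":[0,0,0]}]'
python3 -m handwheel '[{"claw":-1,"delta_pos":[0,0,1],"rotation":[0,0,0]},{"claw":-1,"delta_pos":[0,0,1],"rotation":[0,0,0]},{"claw":-1,"delta_pos":[0,0,1],"rotation":[0,0,0]},{"claw":-1,"delta_pos":[0,0,1],"rotation":[0,0,0]},{"claw":-1,"delta_pos":[0,0,0],"rotation":[0,0,0]}]'
python3 - <<'E'
from h import *
a=snap('side','s6',(170,130,340,257),4.5)
E
```

```text
t: 17.77
position: [0.4724, 0.0265, 0.2993]
eef_rot: [-0.001, 0.745, 0.667, -0.001]
ft_force: [-0.2, 0.0, 0.3]
width: 0.093
t: 18.4
position: [0.4725, 0.026, 0.2589]
eef_rot: [-0.001, 0.745, 0.667, -0.001]
ft_force: [0.1, 0.7, 0.9]
width: 0.0934
```

View pics/s6.png

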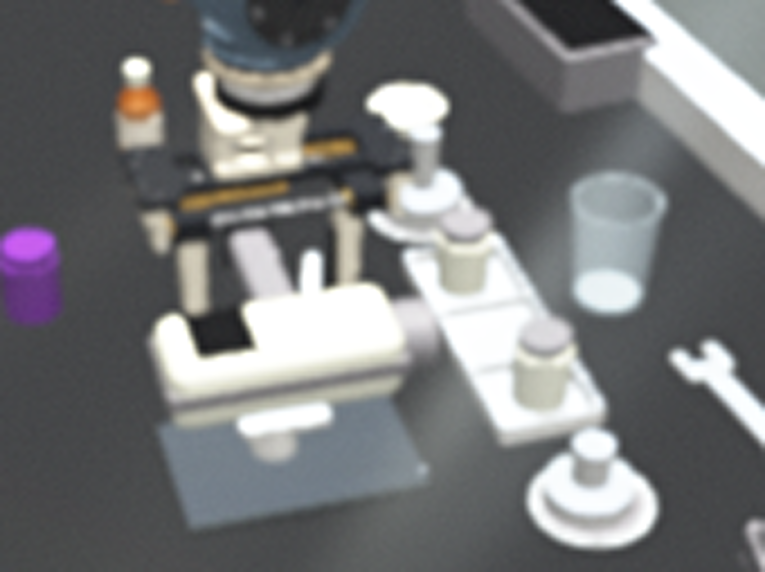

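The fingers straddle grip and trigger, and the standards are still on their marks. Squeezing now.

```bash
python3 -m handwheel '[{"claw":1,"delta_pos":[0,0,0],"rotation":[0,0,0]},{"claw":1,"delta_pos":[0,0,0],"rotation":[0,0,0]},{"claw":1,"delta_pos":[0,0,0],"rotation":[0,0,0]},{"claw":1,"delta_pos":[0,0,0],"rotation":[0,0,0]},{"claw":1,"delta_pos":[0,0,0],"rotation":[0,0,0]}]' 25
python3 -m handwheel '[{"claw":1,"delta_pos":[0,0,0],"rotation":[0,0,0]},{"claw":1,"delta_pos":[0,0,0],"rotation":[0,0,0]},{"claw":1,"delta_pos":[0,0,0],"rotation":[0,0,0]}]'
```

```text
t: 19.08
position: [0.4736, 0.0262, 0.2603]
eef_rot: [0.001, 0.746, 0.667, 0.002]
ft_force: [7.9, 4.2, -0.7]
width: 0.0477
t: 19.45
position: [0.4737, 0.0263, 0.2604]
eef_rot: [0.001, 0.746, 0.666, 0.002]
ft_force: [8.1, 4.9, -0.8]
width: 0.0412
```

Width 41 mm, so the trigger is home (42 mm nominal). Release.

```bash
python3 -m handwheel '[{"claw":1,"delta_pos":[0,0,0],"rotation":[0,0,0]},{"claw":1,"delta_pos":[0,0,0],"rotation":[0,0,0]},{"claw":-1,"delta_pos":[0,0,0],"rotation":[0,0,0]},{"claw":-1,"delta_pos":[0,0,0],"rotation":[0,0,0]},{"claw":-1,"delta_pos":[0,0,0],"rotation":[0,0,0]}]'
python3 -m handwheel '[{"claw":-1,"delta_pos":[0,0,0],"rotation":[0,0,0]},{"claw":-1,"delta_pos":[0,0,0],"rotation":[0,0,0]},{"claw":-1,"delta_pos":[0,0,0],"rotation":[0,0,0]}]'
python3 -m handwheel '[{"claw":-1,"delta_pos":[0,0,-3],"rotation":[0,0,0]},{"claw":-1,"delta_pos":[0,0,-5],"rotation":[0,0,0]},{"claw":-1,"delta_pos":[0,0,-4],"rotation":[0,0,0]},{"claw":-1,"delta_pos":[0,0,0],"rotation":[0,0,0]}]'
python3 - <<'E'
from h import *
a=optics.camera('top');blobs(a)
cv2.imwrite('pics/raw_t7.png',a);b=optics.camera('side');cv2.imwrite('pics/raw_s7.png',b)
A=cv2.resize(a[130:190,140:330],None,fx=4.2,fy=4.2,interpolation=cv2.INTER_CUBIC)
B=cv2.resize(b[130:255,200:390],None,fx=2.7,fy=2.7,interpolation=cv2.INTER_CUBIC)
B=cv2.copyMakeBorder(B,0,0,0,A.shape[1]-B.shape[1],cv2.BORDER_CONSTANT)
cv2.imwrite('pics/c7.png',np.vstack([A,B]))
go(.6694,.1914,.13,30)
E
```

```text
t: 20.08
position: [0.4729, 0.0258, 0.26]
eef_rot: [0.0, 0.745, 0.667, 0.0]
ft_force: [1.8, -2.9, 0.6]
width: 0.0668
t: 20.45
position: [0.4725, 0.0261, 0.2596]
eef_rot: [-0.0, 0.745, 0.667, -0.0]
ft_force: [0.5, 0.5, 0.8]
width: 0.0921
t: 20.95
position: [0.473, 0.0261, 0.3822]
eef_rot: [0.002, 0.745, 0.667, 0.002]
ft_force: [0.2, 0.6, -0.7]
width: 0.093
[306. 167.] [32. 32.] [ 0.6287 -0.1762]
[237.4 158. ] [85.7 31.1] [0.6516 0.0082]
[169.5 151. ] [31.8 31.8] [0.6695 0.1921]
rot [ -0.   -0.  -36.4] shift after rot [ 4.46 25.33  8.23] w 0.0931 t 21.1 j [-0.04  0.24  1.87  0.    1.03  0.07]
```

View pics/c7.png

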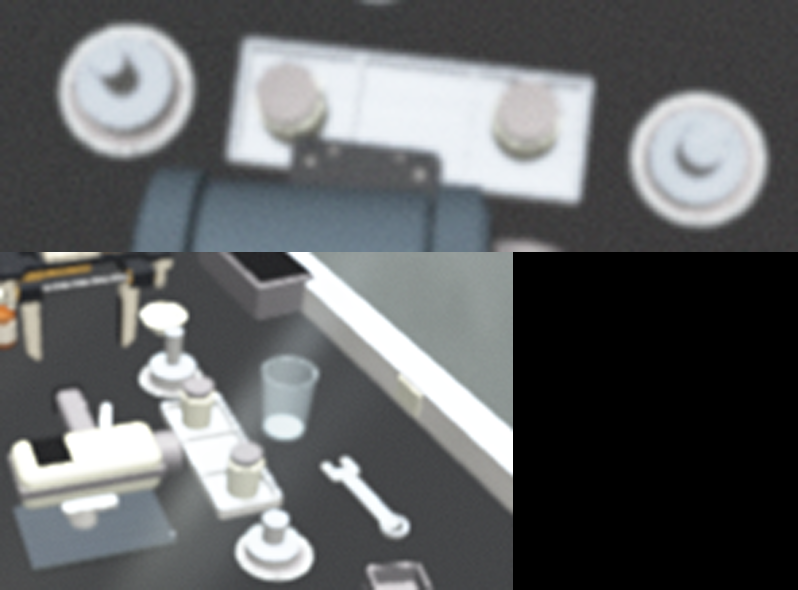

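First squeeze is done and the trigger has sprung back. Standards and pots are in place. Next, locate the necks and move std_tall to a spare spot.

```bash
python3 - <<'E'
from h import *
f=1/4.2
print('tall',onz('top',140+114*f-.4,130+66*f-.4,.08),'low',onz('top',140+700*f-.4,130+153*f-.4,.052))
s=1/2.7
print('tall side',onz('side',200+176*s-.3,130+(335-252)*s-.3,.08),'low side',onz('side',200+276*s-.3,130+(520-252)*s-.3,.052))
E
```

```text
tall [0.66457342 0.18448762 0.08      ] low [ 0.62032196 -0.17058928  0.052     ]
tall side [0.66642042 0.17327121 0.08      ] low side [ 0.62454084 -0.18011849  0.052     ]
```

```bash
python3 -m handwheel '[{"claw":-0.2,"delta_pos":[0,0,0],"rotation":[0,0,-9.1]},{"claw":-0.2,"delta_pos":[0,0,0],"rotation":[0,0,-9.1]},{"claw":-0.2,"delta_pos":[0,0,0],"rotation":[0,0,-9.1]},{"claw":-0.2,"delta_pos":[0,0,0],"rotation":[0,0,-9.1]}]' 25
python3 -m handwheel '[{"claw":-0.2,"delta_pos":[0.87,5.0,0.4],"rotation":[0,0,0]},{"claw":-0.2,"delta_pos":[0.87,5.0,0.4],"rotation":[0,0,0]},{"claw":-0.2,"delta_pos":[0.87,5.0,0.4],"rotation":[0,0,0]},{"claw":-0.2,"delta_pos":[0.87,5.0,0.4],"rotation":[0,0,0]},{"claw":-0.2,"delta_pos":[0.87,5.0,0.4],"rotation":[0,0,0]}]'
python3 -m handwheel '[{"claw":-0.2,"delta_pos":[0,0,3],"rotation":[0,0,0]},{"claw":-0.2,"delta_pos":[0,0,3],"rotation":[0,0,0]},{"claw":-0.2,"delta_pos":[0,0,0],"rotation":[0,0,0]}]'
python3 - <<'E'
from h import *
go(.667,.189,.055,30)
E
```

```text
t: 21.55
position: [0.4724, 0.0261, 0.3781]
eef_rot: [-0.001, 0.498, 0.867, -0.001]
ft_force: [-0.3, 0.4, 0.7]
width: 0.0585
t: 22.18
position: [0.6683, 0.1899, 0.3572]
eef_rot: [-0.001, 0.5, 0.866, -0.001]
ft_force: [1.5, 0.2, 0.7]
width: 0.056
t: 22.55
position: [0.6666, 0.1886, 0.2956]
eef_rot: [-0.003, 0.5, 0.866, -0.002]
ft_force: [0.4, 0.0, 0.7]
width: 0.0561
rot [-0.4 -0.1  0. ] shift after rot [0.01 0.05 7.36] w 0.0561 t 22.6 j [ 0.21  0.72  1.33  0.    1.1  -0.32]
```

```bash
python3 -m handwheel '[{"claw":-0.2,"delta_pos":[0,0,2.5],"rotation":[0,0,0]},{"claw":-0.2,"delta_pos":[0,0,2.5],"rotation":[0,0,0]},{"claw":-0.2,"delta_pos":[0,0,2.3],"rotation":[0,0,0]},{"claw":-0.2,"delta_pos":[0,0,0],"rotation":[0,0,0]}]'
python3 -m handwheel '[{"claw":1,"delta_pos":[0,0,0],"rotation":[0,0,0]},{"claw":1,"delta_pos":[0,0,0],"rotation":[0,0,0]},{"claw":1,"delta_pos":[0,0,0],"rotation":[0,0,0]},{"claw":1,"delta_pos":[0,0,0],"rotation":[0,0,0]},{"claw":1,"delta_pos":[0,0,0],"rotation":[0,0,0]}]' 30
python3 -m handwheel '[{"claw":1,"delta_pos":[0,0,-1],"rotation":[0,0,0]},{"claw":1,"delta_pos":[0,0,-3],"rotation":[0,0,0]},{"claw":1,"delta_pos":[0,0,-3],"rotation":[0,0,0]},{"claw":1,"delta_pos":[0,0,-2],"rotation":[0,0,0]},{"claw":1,"delta_pos":[0,0,0],"rotation":[0,0,0]}]'
python3 - <<'E'
from h import *
optics.camera('side')
a=snap('side','s8'); go(.53,.235,.147,30)
go(.53,.235,.057,30)
E
```

```text
t: 23.05
position: [0.667, 0.1886, 0.2252]
eef_rot: [-0.001, 0.5, 0.866, -0.001]
ft_force: [0.3, 0.4, 0.2]
width: 0.056
t: 23.68
position: [0.6676, 0.1888, 0.2272]
eef_rot: [0.0, 0.5, 0.866, 0.0]
ft_force: [1.6, 1.1, 2.4]
width: 0.0212
t: 24.3
position: [0.6675, 0.1887, 0.3181]
eef_rot: [0.001, 0.5, 0.866, 0.001]
ft_force: [0.7, -0.5, -3.8]
width: 0.0213
rot [-0.1 -0.   0. ] shift after rot [10.87 -9.55  0.16] w 0.0215 t 24.4 j [ 0.21  0.7   1.31 -0.    1.13 -0.32]
rot [-0.1 -0.   0. ] shift after rot [10.87 -9.55  9.16] w 0.0215 t 24.4 j [ 0.21  0.7   1.31 -0.    1.13 -0.32]
```

```bash
python3 -m handwheel '[{"claw":1,"delta_pos":[3.62,-3.18,0],"rotation":[0,0,0]},{"claw":1,"delta_pos":[3.62,-3.18,0],"rotation":[0,0,0]},{"claw":1,"delta_pos":[3.62,-3.18,0],"rotation":[0,0,0]},{"claw":1,"delta_pos":[0,0,0],"rotation":[0,0,0]},{"claw":1,"delta_pos":[0,0,3],"rotation":[0,0,0]}]'
python3 -m handwheel '[{"claw":1,"delta_pos":[0,0,3],"rotation":[0,0,0]},{"claw":1,"delta_pos":[0,0,1.5],"rotation":[0,0,0]},{"claw":1,"delta_pos":[0,0,1],"rotation":[0,0,0]},{"claw":1,"delta_pos":[0,0,0.3],"rotation":[0,0,0]},{"claw":1,"delta_pos":[0,0,0],"rotation":[0,0,0]}]'
python3 - <<'E'
from h import *
s=env.state();print(s['position'],s['ft_force'])
E
```

```text
t: 25.02
position: [0.5311, 0.2353, 0.2875]
eef_rot: [0.001, 0.5, 0.866, 0.001]
ft_force: [-0.3, -0.8, -2.9]
width: 0.0213
t: 25.65
position: [0.5307, 0.2351, 0.2292]
eef_rot: [0.0, 0.5, 0.866, 0.0]
ft_force: [0.5, -0.0, -3.2]
width: 0.0214
[0.53072386 0.23509525 0.22918711] [ 0.45813056 -0.01234933 -3.18861471]
```

```bash
python3 -m handwheel '[{"claw":1,"delta_pos":[0,0,0.2],"rotation":[0,0,0]},{"claw":-0.2,"delta_pos":[0,0,0],"rotation":[0,0,0]},{"claw":-0.2,"delta_pos":[0,0,0],"rotation":[0,0,0]},{"claw":-0.2,"delta_pos":[0,0,0],"rotation":[0,0,0]},{"claw":-0.2,"delta_pos":[0,0,0],"rotation":[0,0,0]}]'
python3 -m handwheel '[{"claw":-0.2,"delta_pos":[0,0,-3],"rotation":[0,0,0]},{"claw":-0.2,"delta_pos":[0,0,-5],"rotation":[0,0,0]},{"claw":-0.2,"delta_pos":[0,0,-5],"rotation":[0,0,0]},{"claw":-0.2,"delta_pos":[0,0,0],"rotation":[0,0,0]}]'
python3 - <<'E'
from h import *
go(.626,-.176,.19,30)
a=optics.camera('top');blobs(a);cv2.imwrite('pics/raw_t9.png',a)
b=snap('side','s9',(180,110,350,237),4.5)
E
```

```text
t: 26.28
position: [0.5305, 0.2351, 0.2269]
eef_rot: [0.0, 0.5, 0.866, 0.0]
ft_force: [-0.7, 0.2, -0.3]
width: 0.0542
t: 26.78
position: [0.531, 0.2353, 0.3606]
eef_rot: [0.002, 0.5, 0.866, 0.003]
ft_force: [-0.3, 0.2, 0.4]
width: 0.0557
rot [0.4 0.1 0. ] shift after rot [-40.36 -12.34   0.36] w 0.0557 t 26.8 j [ 0.34  0.45  1.62  0.    1.07 -0.19]
[306. 167.] [32. 32.] [ 0.6287 -0.1762]
[237.4 158. ] [85.7 31.2] [0.6516 0.0082]
[169.5 151. ] [31.8 31.8] [0.6695 0.1921]
```

View pics/s9.png

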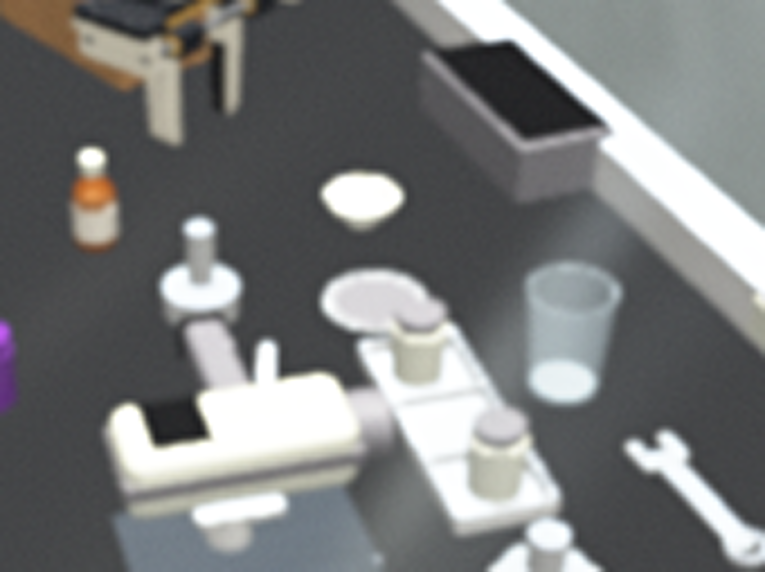

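std_tall stands upright at the spare spot (crop 200,290) and mark1 is clear. On to std_low.

```bash
python3 -m handwheel '[{"claw":-0.2,"delta_pos":[-5.05,-1.54,0],"rotation":[0,0,0]},{"claw":-0.2,"delta_pos":[-5.05,-1.54,0],"rotation":[0,0,0]},{"claw":-0.2,"delta_pos":[-5.05,-1.54,0],"rotation":[0,0,0]},{"claw":-0.2,"delta_pos":[-5.05,-1.54,0],"rotation":[0,0,0]}]' 25
python3 -m handwheel '[{"claw":-0.2,"delta_pos":[-5.05,-1.54,0],"rotation":[0,0,0]},{"claw":-0.2,"delta_pos":[-5.05,-1.54,0],"rotation":[0,0,0]},{"claw":-0.2,"delta_pos":[-5.05,-1.54,0],"rotation":[0,0,0]},{"claw":-0.2,"delta_pos":[-5.05,-1.54,0],"rotation":[0,0,0]},{"claw":-0.2,"delta_pos":[0,0,0],"rotation":[0,0,0]}]'
python3 -m handwheel '[{"claw":-0.2,"delta_pos":[0,0,4],"rotation":[0,0,0]},{"claw":-0.2,"delta_pos":[0,0,4],"rotation":[0,0,0]},{"claw":-0.2,"delta_pos":[0,0,0],"rotation":[0,0,0]}]'
python3 - <<'E'
from h import *
go(.627,-.176,.043,30)
E
```

```text
t: 27.38
position: [0.5781, 0.0276, 0.3549]
eef_rot: [-0.001, 0.5, 0.866, -0.001]
ft_force: [0.2, -0.3, 0.8]
width: 0.0558
t: 28.0
position: [0.6257, -0.1795, 0.3543]
eef_rot: [-0.001, 0.502, 0.865, -0.0]
ft_force: [0.7, 1.0, -1.2]
width: 0.0555
t: 28.38
position: [0.6248, -0.1753, 0.2729]
eef_rot: [-0.004, 0.5, 0.866, -0.001]
ft_force: [-0.7, -0.0, 1.6]
width: 0.056
rot [-0.3 -0.3  0. ] shift after rot [-0.17  0.16  6.29] w 0.0560 t 28.4 j [-0.35  0.68  1.48  0.    1.   -0.87]
```

```bash
python3 -m handwheel '[{"claw":-0.2,"delta_pos":[-0.1,0.1,2.5],"rotation":[0,0,0]},{"claw":-0.2,"delta_pos":[0,0,2.2],"rotation":[0,0,0]},{"claw":-0.2,"delta_pos":[0,0,1.4],"rotation":[0,0,0]},{"claw":-0.2,"delta_pos":[0,0,0],"rotation":[0,0,0]}]'
python3 -m handwheel '[{"claw":1,"delta_pos":[0,0,0],"rotation":[0,0,0]},{"claw":1,"delta_pos":[0,0,0],"rotation":[0,0,0]},{"claw":1,"delta_pos":[0,0,0],"rotation":[0,0,0]},{"claw":1,"delta_pos":[0,0,0],"rotation":[0,0,0]},{"claw":1,"delta_pos":[0,0,0],"rotation":[0,0,0]}]' 30
python3 -m handwheel '[{"claw":1,"delta_pos":[0,0,-1],"rotation":[0,0,0]},{"claw":1,"delta_pos":[0,0,-4],"rotation":[0,0,0]},{"claw":1,"delta_pos":[0,0,-5],"rotation":[0,0,0]},{"claw":1,"delta_pos":[0,0,-2],"rotation":[0,0,0]},{"claw":1,"delta_pos":[0,0,0],"rotation":[0,0,0]}]'
python3 - <<'E'
from h import *
go(.6695,.1915,.165,30)
b=optics.camera('side');cv2.imwrite('pics/raw_s10.png',b);b=optics.camera('top');cv2.imwrite('pics/raw_t10.png',b);blobs(b)
E
```

```text
t: 28.88
position: [0.6272, -0.1765, 0.2157]
eef_rot: [-0.0, 0.5, 0.866, -0.0]
ft_force: [0.1, 0.4, 0.3]
width: 0.0558
t: 29.5
position: [0.6273, -0.1768, 0.2162]
eef_rot: [0.0, 0.5, 0.866, 0.0]
ft_force: [-1.9, -0.0, 5.1]
width: 0.0275
t: 30.12
position: [0.6272, -0.1768, 0.3362]
eef_rot: [0.001, 0.5, 0.866, 0.0]
ft_force: [-0.4, -0.7, -2.7]
width: 0.0276
rot [0.1 0.1 0. ] shift after rot [29.78 22.08  0.42] w 0.0276 t 30.1 j [-0.35  0.6   1.43  0.    1.11 -0.87]
[237.4 158.1] [85.6 31.2] [0.6515 0.0083]
[169.5 151. ] [31.8 31.8] [0.6695 0.1921]
[365.  144.5] [10.6 78.1] [ 0.6927 -0.3374]
```

```bash
python3 -m handwheel '[{"claw":1,"delta_pos":[4.25,3.15,0],"rotation":[0,0,0]},{"claw":1,"delta_pos":[4.25,3.15,0],"rotation":[0,0,0]},{"claw":1,"delta_pos":[4.25,3.15,0],"rotation":[0,0,0]},{"claw":1,"delta_pos":[4.25,3.15,0],"rotation":[0,0,0]}]'
python3 -m handwheel '[{"claw":1,"delta_pos":[4.25,3.15,0],"rotation":[0,0,0]},{"claw":1,"delta_pos":[4.25,3.15,0],"rotation":[0,0,0]},{"claw":1,"delta_pos":[4.25,3.15,0],"rotation":[0,0,0]},{"claw":1,"delta_pos":[0,0,0],"rotation":[0,0,0]}]'
python3 -m handwheel '[{"claw":1,"delta_pos":[0,0,3],"rotation":[0,0,0]},{"claw":1,"delta_pos":[0,0,3],"rotation":[0,0,0]},{"claw":1,"delta_pos":[0,0,2],"rotation":[0,0,0]},{"claw":1,"delta_pos":[0,0,0],"rotation":[0,0,0]}]'
python3 - <<'E'
from h import *
go(.6695,.1915,.0492,30)
snap('side','s11',(220,120,330,200),7)
snap('top','t11',(130,110,260,200),6)
E
```

```text
t: 30.72
position: [0.651, 0.0351, 0.3333]
eef_rot: [-0.001, 0.5, 0.866, -0.001]
ft_force: [1.1, 0.1, -3.3]
width: 0.0273
t: 31.22
position: [0.6688, 0.1946, 0.3328]
eef_rot: [-0.001, 0.498, 0.867, -0.001]
ft_force: [-0.0, -0.8, -2.3]
width: 0.0273
t: 31.72
position: [0.669, 0.1906, 0.2535]
eef_rot: [-0.001, 0.5, 0.866, -0.001]
ft_force: [0.2, 0.3, -2.0]
width: 0.0273
rot [-0.2 -0.1 -0. ] shift after rot [0.05 0.09 3.73] w 0.0273 t 31.7 j [ 0.21  0.78  1.34 -0.    1.03 -0.31]
```

View pics/s11.png

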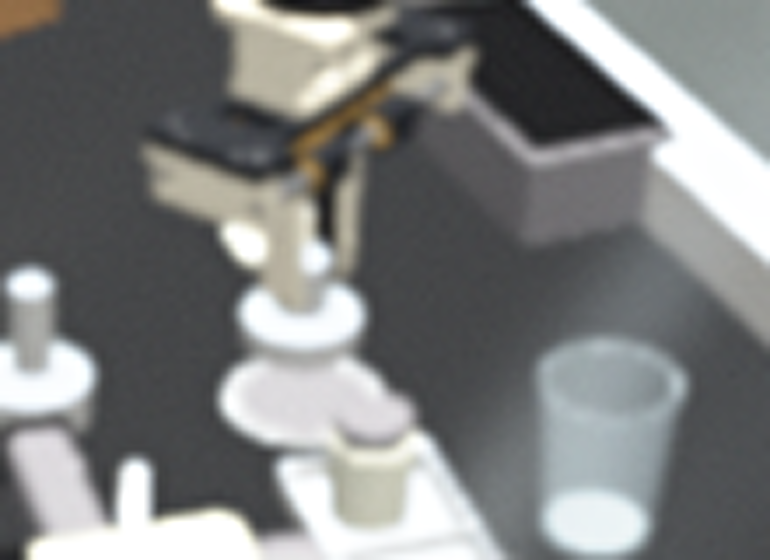

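std_low hangs upright over mark1. Lower and release.

```bash
python3 -m handwheel '[{"claw":1,"delta_pos":[0,0.1,2],"rotation":[0,0,0]},{"claw":1,"delta_pos":[0,0,1],"rotation":[0,0,0]},{"claw":1,"delta_pos":[0,0,0.6],"rotation":[0,0,0]},{"claw":1,"delta_pos":[0,0,0.2],"rotation":[0,0,0]},{"claw":1,"delta_pos":[0,0,0],"rotation":[0,0,0]}]'
python3 -m handwheel '[{"claw":-0.2,"delta_pos":[0,0,0],"rotation":[0,0,0]},{"claw":-0.2,"delta_pos":[0,0,0],"rotation":[0,0,0]},{"claw":-0.2,"delta_pos":[0,0,0],"rotation":[0,0,0]},{"claw":-0.2,"delta_pos":[0,0,0],"rotation":[0,0,0]},{"claw":-0.2,"delta_pos":[0,0,-2],"rotation":[0,0,0]}]'
python3 -m handwheel '[{"claw":-0.2,"delta_pos":[0,0,-5],"rotation":[0,0,0]},{"claw":-0.2,"delta_pos":[0,0,-5],"rotation":[0,0,0]},{"claw":-0.2,"delta_pos":[0,0,-4],"rotation":[0,0,0]},{"claw":-0.2,"delta_pos":[0,0,0],"rotation":[0,0,0]}]'
python3 - <<'E'
from h import *
go(.5307,.2351,.18,30)
b=optics.camera('side');cv2.imwrite('pics/raw_s12.png',b);a=optics.camera('top');cv2.imwrite('pics/raw_t12.png',a)
A=cv2.resize(a[120:240,100:330],None,fx=3.4,fy=3.4,interpolation=cv2.INTER_CUBIC)
cv2.imwrite('pics/t12.png',A)
# tall position check, top view: foot blob
g=cv2.cvtColor(a,cv2.COLOR_BGR2GRAY);m=((g>110)*255).astype('uint8')
for c in cv2.findContours(m,cv2.RETR_EXTERNAL,cv2.CHAIN_APPROX_NONE)[0]:
    (x,y),wh,_=cv2.minAreaRect(c)
    if cv2.contourArea(c)>250 and y>110: print(np.round([x,y,*wh],1),onz('top',x,y,.015)[:2].round(4))
E
```

```text
t: 32.45
position: [0.6703, 0.1916, 0.2179]
eef_rot: [0.0, 0.5, 0.866, 0.0]
ft_force: [-0.3, 0.0, -2.0]
width: 0.0276
t: 33.08
position: [0.6699, 0.1915, 0.2371]
eef_rot: [-0.001, 0.5, 0.866, -0.001]
ft_force: [-0.3, -1.0, -0.2]
width: 0.0558
t: 33.58
position: [0.6704, 0.1917, 0.3831]
eef_rot: [0.003, 0.5, 0.866, 0.003]
ft_force: [0.3, -0.1, 0.3]
width: 0.0558
rot [0.4 0.1 0. ] shift after rot [10.74 -9.93  3.61] w 0.0558 t 33.6 j [ 0.21  0.64  1.25 -0.    1.25 -0.31]
[238.5 373.5  19.   71. ] [ 0.0993 -0.0025]
[ 18.5 367.   37.   32. ] [0.1023 0.5565]
[114.2 359.1  63.1 142. ] [0.129  0.3106]
[505.5 322.5 121.   11. ] [ 0.2236 -0.6873]
[354.2 272.8  21.2  20.5] [ 0.3501 -0.2961]
[241.2 225.4  70.7  80.1] [ 0.4692 -0.0046]
[306. 167.  32.  32.] [ 0.6256 -0.1744]
[237.3 158.1  85.6  31.1] [0.648  0.0078]
[174.3 154.3  20.9  32.2] [0.657  0.1762]
[115.9 222.4 178.6  74.5] [0.4736 0.3228]
[353.1 134.6  23.4  22.5] [ 0.716  -0.3024]
[291. 113.  14.  56.] [ 0.7743 -0.1354]
[228.5 113.5  33.   27. ] [0.7713 0.0336]
```

View pics/t12.png

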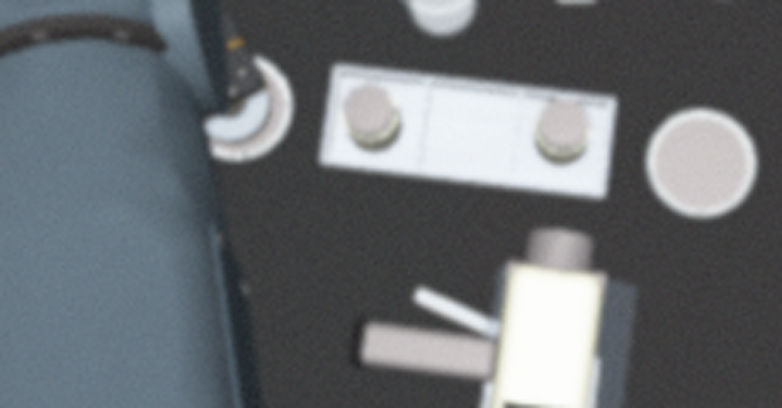

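Mark0 is clear at (0.6287,-0.1762); the arm hides std_low and std_tall in this view. I'll check numerically in the side view that std_tall hasn't been knocked.

```bash
cat >> h.py <<'E'
def track(a,b,box):
    x0,y0,x1,y1=box; r=cv2.matchTemplate(b[y0-25:y1+25,x0-25:x1+25],a[y0:y1,x0:x1],cv2.TM_CCOEFF_NORMED)
    _,v,_,l=cv2.minMaxLoc(r); print('shift px',l[0]-25,l[1]-25,'score %.3f'%v)
E
python3 - <<'E'
from h import *
a=cv2.imread('pics/raw_s9.png');b=cv2.imread('pics/raw_s12.png')
track(a,b,(212,155,237,184))
track(a,b,(262,170,308,240))
E
```

```text
shift px 0 0 score 1.000
shift px 0 0 score 0.928
```

```bash
python3 -m handwheel '[{"claw":-0.2,"delta_pos":[3.58,-3.31,0.5],"rotation":[0,0,0]},{"claw":-0.2,"delta_pos":[3.58,-3.31,0.5],"rotation":[0,0,0]},{"claw":-0.2,"delta_pos":[3.58,-3.31,0.5],"rotation":[0,0,0]},{"claw":-0.2,"delta_pos":[0,0,2],"rotation":[0,0,0]},{"claw":-0.2,"delta_pos":[0,0,0],"rotation":[0,0,0]}]' 25
python3 - <<'E'
from h import *
go(.5307,.2351,.06,30)
E
```

```text
t: 34.3
position: [0.5299, 0.2349, 0.341]
eef_rot: [-0.001, 0.5, 0.866, -0.002]
ft_force: [0.5, 0.6, 0.0]
width: 0.0559
rot [-0.2 -0.   0. ] shift after rot [-0.03  0.08 11.4 ] w 0.0559 t 34.3 j [ 0.34  0.48  1.63 -0.    1.04 -0.19]
```

```bash
python3 -m handwheel '[{"claw":-0.2,"delta_pos":[0,0.1,4],"rotation":[0,0,0]},{"claw":-0.2,"delta_pos":[0,0,4],"rotation":[0,0,0]},{"claw":-0.2,"delta_pos":[0,0,2],"rotation":[0,0,0]},{"claw":-0.2,"delta_pos":[0,0,1.4],"rotation":[0,0,0]},{"claw":-0.2,"delta_pos":[0,0,0],"rotation":[0,0,0]}]'
python3 -m handwheel '[{"claw":1,"delta_pos":[0,0,0],"rotation":[0,0,0]},{"claw":1,"delta_pos":[0,0,0],"rotation":[0,0,0]},{"claw":1,"delta_pos":[0,0,0],"rotation":[0,0,0]},{"claw":1,"delta_pos":[0,0,0],"rotation":[0,0,0]},{"claw":1,"delta_pos":[0,0,0],"rotation":[0,0,0]}]' 30
python3 -m handwheel '[{"claw":1,"delta_pos":[0,0,-1],"rotation":[0,0,0]},{"claw":1,"delta_pos":[0,0,-4],"rotation":[0,0,0]},{"claw":1,"delta_pos":[0,0,-5],"rotation":[0,0,0]},{"claw":1,"delta_pos":[0,0,-3],"rotation":[0,0,0]},{"claw":1,"delta_pos":[0,0,0],"rotation":[0,0,0]}]'
python3 - <<'E'
from h import *
go(.6285,-.1762,.185,30)
E
```

```text
t: 34.92
position: [0.5316, 0.2353, 0.2282]
eef_rot: [-0.0, 0.5, 0.866, -0.0]
ft_force: [0.1, 0.6, 0.4]
width: 0.0556
t: 35.55
position: [0.5314, 0.2355, 0.2289]
eef_rot: [0.0, 0.5, 0.866, -0.0]
ft_force: [-1.2, -0.7, 2.7]
width: 0.0211
t: 36.17
position: [0.5316, 0.2355, 0.3608]
eef_rot: [0.001, 0.5, 0.866, 0.002]
ft_force: [-0.4, -0.3, -3.8]
width: 0.0213
rot [0.2 0.  0. ] shift after rot [-40.5  -12.19   0.88] w 0.0213 t 36.2 j [ 0.34  0.45  1.61  0.    1.07 -0.19]
```

```bash
python3 -m handwheel '[{"claw":1,"delta_pos":[-5.06,-1.52,0],"rotation":[0,0,0]},{"claw":1,"delta_pos":[-5.06,-1.52,0],"rotation":[0,0,0]},{"claw":1,"delta_pos":[-5.06,-1.52,0],"rotation":[0,0,0]},{"claw":1,"delta_pos":[-5.06,-1.52,0],"rotation":[0,0,0]}]'
python3 -m handwheel '[{"claw":1,"delta_pos":[-5.06,-1.52,0],"rotation":[0,0,0]},{"claw":1,"delta_pos":[-5.06,-1.52,0],"rotation":[0,0,0]},{"claw":1,"delta_pos":[-5.06,-1.52,0],"rotation":[0,0,0]},{"claw":1,"delta_pos":[-5.06,-1.52,0],"rotation":[0,0,0]},{"claw":1,"delta_pos":[0,0,0],"rotation":[0,0,0]}]'
python3 -m handwheel '[{"claw":1,"delta_pos":[0,0,3],"rotation":[0,0,0]},{"claw":1,"delta_pos":[0,0,4],"rotation":[0,0,0]},{"claw":1,"delta_pos":[0,0,2],"rotation":[0,0,0]},{"claw":1,"delta_pos":[0,0,0],"rotation":[0,0,0]}]'
python3 - <<'E'
from h import *
go(.6285,-.1762,.0615,30)
E
```

```text
t: 36.67
position: [0.5798, 0.0281, 0.3568]
eef_rot: [-0.001, 0.5, 0.866, -0.001]
ft_force: [0.8, -0.1, -4.1]
width: 0.0217
t: 37.3
position: [0.6283, -0.1792, 0.3561]
eef_rot: [-0.001, 0.502, 0.865, -0.0]
ft_force: [-0.3, -0.2, -3.9]
width: 0.0212
t: 37.8
position: [0.6282, -0.1754, 0.267]
eef_rot: [-0.002, 0.5, 0.866, -0.0]
ft_force: [0.3, 1.4, -3.3]
width: 0.0211
rot [-0.1 -0.2  0. ] shift after rot [-0.09 -0.01  3.85] w 0.0211 t 37.8 j [-0.34  0.69  1.47  0.    0.99 -0.87]
```

```bash
python3 -m handwheel '[{"claw":1,"delta_pos":[0,0,2],"rotation":[0,0,0]},{"claw":1,"delta_pos":[0,0,1],"rotation":[0,0,0]},{"claw":1,"delta_pos":[0,0,0.7],"rotation":[0,0,0]},{"claw":1,"delta_pos":[0,0,0.2],"rotation":[0,0,0]},{"claw":1,"delta_pos":[0,0,0],"rotation":[0,0,0]}]'
python3 -m handwheel '[{"claw":-0.2,"delta_pos":[0,0,0],"rotation":[0,0,0]},{"claw":-0.2,"delta_pos":[0,0,0],"rotation":[0,0,0]},{"claw":-0.2,"delta_pos":[0,0,0],"rotation":[0,0,0]},{"claw":-0.2,"delta_pos":[0,0,0],"rotation":[0,0,0]},{"claw":-0.2,"delta_pos":[0,0,-2],"rotation":[0,0,0]}]'
python3 -m handwheel '[{"claw":-0.2,"delta_pos":[0,0,-5],"rotation":[0,0,0]},{"claw":-0.2,"delta_pos":[0,0,-5],"rotation":[0,0,0]},{"claw":-0.2,"delta_pos":[0,0,-4],"rotation":[0,0,0]},{"claw":-0.2,"delta_pos":[0,0,0],"rotation":[0,0,0]}]'
python3 - <<'E'
from h import *
go(.4735,.0265,.22,-6.2)
E
```

```text
t: 38.42
position: [0.6286, -0.1759, 0.2299]
eef_rot: [0.0, 0.5, 0.866, 0.0]
ft_force: [0.3, -0.7, -3.5]
width: 0.021
t: 39.05
position: [0.6282, -0.1758, 0.2493]
eef_rot: [-0.001, 0.5, 0.866, -0.0]
ft_force: [0.2, 0.0, 0.6]
width: 0.0557
t: 39.55
position: [0.6287, -0.1759, 0.3947]
eef_rot: [0.004, 0.5, 0.866, 0.001]
ft_force: [0.1, -0.0, -0.4]
width: 0.0561
rot [ 0.4  0.2 36.2] shift after rot [ 18.45 -17.62   0.77] w 0.0561 t 39.5 j [-0.34  0.55  1.37  0.    1.21 -0.87]
```

```bash
python3 -m handwheel '[{"claw":-1,"delta_pos":[0,0,0],"rotation":[0,0,9.05]},{"claw":-1,"delta_pos":[0,0,0],"rotation":[0,0,9.05]},{"claw":-1,"delta_pos":[0,0,0],"rotation":[0,0,9.05]},{"claw":-1,"delta_pos":[0,0,0],"rotation":[0,0,9.05]}]'
python3 -m handwheel '[{"claw":-1,"delta_pos":[3.69,-3.52,0],"rotation":[0,0,0]},{"claw":-1,"delta_pos":[3.69,-3.52,0],"rotation":[0,0,0]},{"claw":-1,"delta_pos":[3.69,-3.52,0],"rotation":[0,0,0]},{"claw":-1,"delta_pos":[3.69,-3.52,0],"rotation":[0,0,0]},{"claw":-1,"delta_pos":[3.69,-3.52,0],"rotation":[0,0,0]}]'
python3 -m handwheel '[{"claw":-1,"delta_pos":[0,0,0],"rotation":[0,0,0]},{"claw":-1,"delta_pos":[0,0,0],"rotation":[0,0,0]}]'
python3 - <<'E'
from h import *
go(.473,.026,.14,-6.2)
a=optics.camera('top');blobs(a)
cv2.imwrite('pics/raw_t13.png',a);b=optics.camera('side');cv2.imwrite('pics/raw_s13.png',b)
A=cv2.resize(a[130:190,140:330],None,fx=4.2,fy=4.2,interpolation=cv2.INTER_CUBIC)
B=cv2.resize(b[130:255,200:390],None,fx=2.7,fy=2.7,interpolation=cv2.INTER_CUBIC)
B=cv2.copyMakeBorder(B,0,0,0,A.shape[1]-B.shape[1],cv2.BORDER_CONSTANT)
cv2.imwrite('pics/c13.png',np.vstack([A,B]))
E
```

```text
t: 40.05
position: [0.6283, -0.1758, 0.3894]
eef_rot: [-0.0, 0.746, 0.666, -0.0]
ft_force: [0.2, -0.5, 0.4]
width: 0.0903
t: 40.67
position: [0.472, 0.0276, 0.3896]
eef_rot: [-0.0, 0.744, 0.668, -0.0]
ft_force: [0.4, 0.5, -0.0]
width: 0.0927
t: 40.92
position: [0.4737, 0.0263, 0.3899]
eef_rot: [0.0, 0.744, 0.668, 0.0]
ft_force: [-0.2, -0.2, -0.3]
width: 0.0932
rot [0. 0. 0.] shift after rot [-0.04 -0.07  8.29] w 0.0932 t 40.9 j [-0.04  0.23  1.86 -0.    1.05  0.07]
[306. 167.] [32. 32.] [ 0.6287 -0.1762]
[237.4 158. ] [85.8 31.1] [0.6516 0.0083]
[169.8 151.1] [31.3 32.6] [0.6692 0.1913]
```

View pics/c13.png

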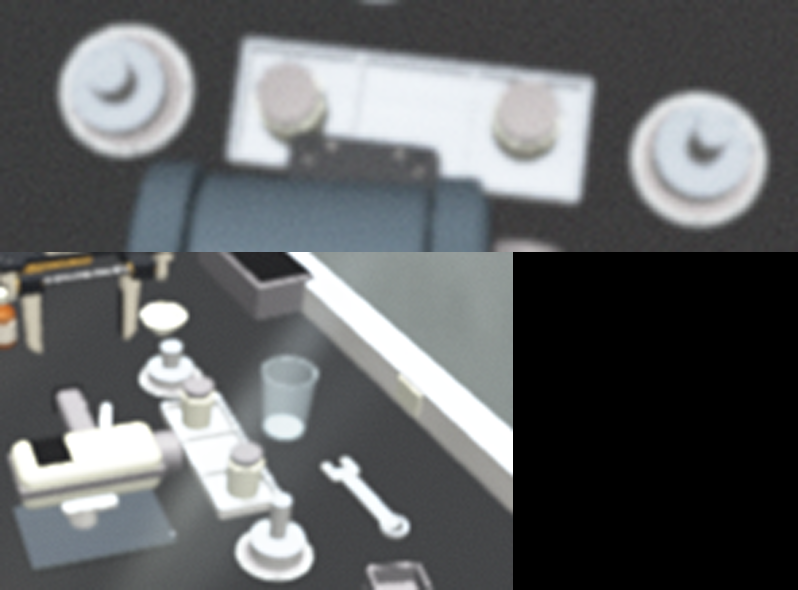

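Both standards are upright on the swapped marks, but std_low looks a few mm off-centre on the left. I'll measure the feet by colour.

```bash
python3 - <<'E'
from h import *
def foot(f,box,zt):
    im=cv2.imread(f); x0,y0,x1,y1=box
    s=cv2.resize(im[y0:y1,x0:x1],None,fx=4,fy=4,interpolation=cv2.INTER_CUBIC); s=cv2.GaussianBlur(s,(7,7),0).astype(int)
    m=(((s[...,0]-s[...,2])>8)&(s.sum(2)>330)).astype('uint8')*255
    c=max(cv2.findContours(m,cv2.RETR_EXTERNAL,cv2.CHAIN_APPROX_NONE)[0],key=cv2.contourArea)
    (cx,cy),(w,h),_=cv2.fitEllipse(cv2.convexHull(c)); u,v=x0+(cx+.5)/4-.5,y0+(cy+.5)/4-.5
    P=onz('top',u,v,zt); print(f[-7:-4],np.round([u,v,w/4,h/4],1),P[:2].round(4))
L=(145,128,195,175);Rr=(282,144,332,191)
for f in('pics/raw_t7.png','pics/raw_t13.png'):
    now='13' in f
    print('mark1');foot(f,L,.018 if now else .025)
    print('mark0');foot(f,Rr,.025 if now else .018)
E
```

```text
mark1
_t7 [168.9 148.8  22.9  23.2] [0.6695 0.1893]
mark0
_t7 [305.5 167.   22.6  23. ] [ 0.6251 -0.1726]
mark1
t13 [166.8 149.5  22.6  24.1] [0.6691 0.1962]
mark0
t13 [307.1 164.7  23.   24. ] [ 0.6297 -0.1762]
```

Feet are off the mark centres by about 4 mm (low) and 1 mm (tall), well inside the 11 mm margin and like the start offsets of 3–5 mm. Second squeeze.

```bash
python3 -m handwheel '[{"claw":-1,"delta_pos":[0,0,3],"rotation":[0,0,0]},{"claw":-1,"delta_pos":[0,0,3],"rotation":[0,0,0]},{"claw":-1,"delta_pos":[0,0,2.3],"rotation":[0,0,0]},{"claw":-1,"delta_pos":[0,0,0],"rotation":[0,0,0]}]'
python3 -m handwheel '[{"claw":-1,"delta_pos":[0,0,1.5],"rotation":[0,0,0]},{"claw":-1,"delta_pos":[0,0,1.5],"rotation":[0,0,0]},{"claw":-1,"delta_pos":[0,0,1],"rotation":[0,0,0]},{"claw":-1,"delta_pos":[0,0,0.8],"rotation":[0,0,0]},{"claw":-1,"delta_pos":[0,0,0],"rotation":[0,0,0]}]'
python3 - <<'E'
from h import *
go(.473,.026,.092,-6.2)
b=optics.camera('side');a=cv2.imread('pics/raw_s13.png')
track(a,b,(258,150,275,170));track(a,b,(286,215,318,245))
E
```

```text
t: 41.52
position: [0.4736, 0.0258, 0.3054]
eef_rot: [-0.001, 0.745, 0.667, -0.001]
ft_force: [0.0, -1.2, -0.3]
width: 0.0931
t: 42.15
position: [0.4734, 0.0265, 0.2583]
eef_rot: [-0.0, 0.744, 0.668, -0.0]
ft_force: [-0.2, -0.6, 0.2]
width: 0.0932
rot [-0.  0.  0.] shift after rot [-0.06 -0.04 -0.07] w 0.0932 t 42.1 j [-0.04  0.44  1.96 -0.    0.74  0.07]
shift px 0 0 score 0.961
shift px 0 0 score 1.000
```

```bash
python3 -m handwheel '[{"claw":1,"delta_pos":[0,0,0],"rotation":[0,0,0]},{"claw":1,"delta_pos":[0,0,0],"rotation":[0,0,0]},{"claw":1,"delta_pos":[0,0,0],"rotation":[0,0,0]},{"claw":1,"delta_pos":[0,0,0],"rotation":[0,0,0]},{"claw":1,"delta_pos":[0,0,0],"rotation":[0,0,0]}]' 25
python3 -m handwheel '[{"claw":1,"delta_pos":[0,0,0],"rotation":[0,0,0]},{"claw":1,"delta_pos":[0,0,0],"rotation":[0,0,0]},{"claw":1,"delta_pos":[0,0,0],"rotation":[0,0,0]},{"claw":1,"delta_pos":[0,0,0],"rotation":[0,0,0]},{"claw":1,"delta_pos":[0,0,0],"rotation":[0,0,0]}]'
python3 -m handwheel '[{"claw":-1,"delta_pos":[0,0,0],"rotation":[0,0,0]},{"claw":-1,"delta_pos":[0,0,0],"rotation":[0,0,0]},{"claw":-1,"delta_pos":[0,0,0],"rotation":[0,0,0]},{"claw":-1,"delta_pos":[0,0,0],"rotation":[0,0,0]},{"claw":-1,"delta_pos":[0,0,0],"rotation":[0,0,0]}]'
python3 -m handwheel '[{"claw":-1,"delta_pos":[0,0,0],"rotation":[0,0,0]},{"claw":-1,"delta_pos":[0,0,-3],"rotation":[0,0,0]},{"claw":-1,"delta_pos":[0,0,-5],"rotation":[0,0,0]},{"claw":-1,"delta_pos":[0,0,-5],"rotation":[0,0,0]},{"claw":-1,"delta_pos":[0,0,0],"rotation":[0,0,0]}]'
python3 - <<'E'
from h import *
b=snap('side','s15',(170,120,390,285),3.5);a=cv2.imread('pics/raw_s13.png')
track(a,b,(258,150,275,170));track(a,b,(286,215,318,245))
blobs(optics.camera('top'))
E
```

```text
t: 42.82
position: [0.4743, 0.0266, 0.2593]
eef_rot: [0.001, 0.744, 0.668, 0.001]
ft_force: [7.5, 4.8, -0.6]
width: 0.0476
t: 43.45
position: [0.4741, 0.0268, 0.2593]
eef_rot: [0.001, 0.744, 0.668, 0.001]
ft_force: [3.9, 4.5, 2.9]
width: 0.0411
t: 44.08
position: [0.4732, 0.0266, 0.2585]
eef_rot: [-0.0, 0.744, 0.668, -0.0]
ft_force: [0.0, 0.2, -0.5]
width: 0.0867
t: 44.7
position: [0.4738, 0.0266, 0.3918]
eef_rot: [0.002, 0.744, 0.668, 0.002]
ft_force: [-1.1, 0.2, -0.1]
width: 0.0932
shift px 0 0 score 1.000
shift px 0 0 score 1.000
[306. 167.] [32. 32.] [ 0.6287 -0.1762]
[237.4 158. ] [85.6 31.1] [0.6516 0.0083]
[169.5 151. ] [31.8 31.8] [0.6695 0.1921]
```

View pics/s15.png

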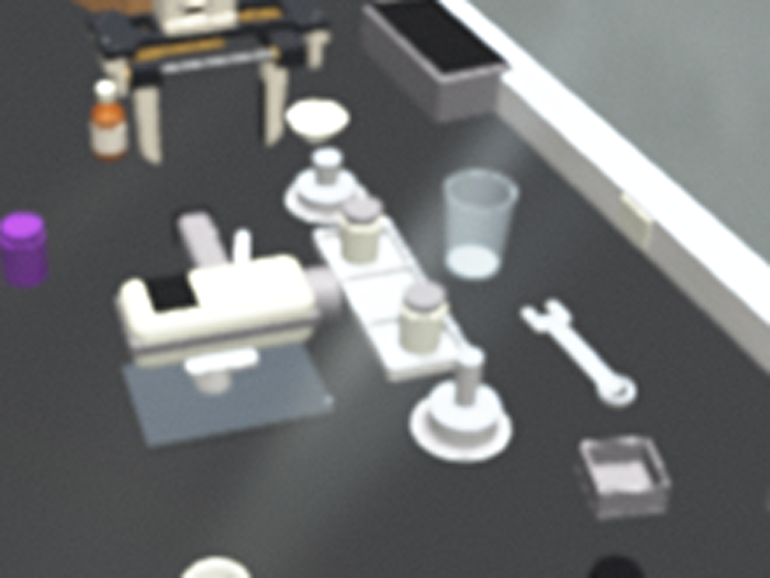

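Trigger back at rest, pots in bays 2 and 0, and both standards upright on the swapped marks. Handing in.

```bash
python3 -c "
from workcell import env
print(env.hand_in())"
```

```text
the job is handed in; nothing more can be done
None
```

I completed both readings and handed the job in at about 45 s of the 208 s allowed. I put the two pots present in bays 2 and 0 and squeezed and released the trigger. Then I swapped the standards (std_low to mark1, std_tall to mark0) and squeezed and released once more.

- **Squeezes:** both closed the fingers to about 41 mm, against 42 mm for fully home, and the trigger was back at rest in the pictures after each.
- **Final picture:** pots upright in their bays and both standards upright on their new marks. I saw no sign of a standard being knocked, and neither had moved in the side view from before the second squeeze to after it.
- **Centring:** std_low measured about 4 mm and std_tall about 1 mm off the mark centres, to within about 2 mm. The foot can be 11 mm off before it crosses the rim, and the starting offsets measured 3–5 mm, so I left them.
- **Disagreements:** the top and side cameras differed by about 8 mm on pot A and by up to about 11 mm on the standards' necks. I aimed between the two views for the pot, and close to the mark centres for the necks. All grasps held.
- **Not checked:** I only looked at the bystanders in the pictures and did not measure them again. The crucible and vial were partly out of view in some of those.

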